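# Press down both veneer panels and shut the box in the setting bay

## Task

Press down the veneer on both long sides of the wooden box: carry the box by its rail and slide the blue side flat along the leaning rubber bar from the red end of the box to the plain end, with the sprung bar held about a centimetre in (never onto its stop), then turn the box round and do the yellow side the same way, again from the red end. Then set the box down (do not drop it) upright on the floor of the plywood bay, lengthwise and roughly in the middle, and push the orange gate shut until it seats in its catch. Leave everything else on the table where it is.

Things in the scene. Friction and masses are not known exactly. Their poses are not given: they have to be found in the camera images.
- caddy: the workpiece: wooden box 140 (x) x 56 (y) x 70 high, with a dark carrying rail on top, 74 long (x), 18 wide (y), centred, from 70 to 112 above the underside. Origin: centre of the underside. Veneer panel on each long side: blue on +y, yellow on -y. The +x end is red (end face and a stripe on top), the -x end plain. 0.3 to 0.55 kg
- press: green press stand, fixed; origin on the table, front = -x. Base plate 150 x 150 x 14 from x = -10 to +140; a leaning plate 75 wide, 50 mm behind the bar's face, carries the bar. Highest point 180 above the table
- bar_face (a point): middle of the exposed edge of the black rubber press bar, 135 above the table; moves with it. The bar is round-faced (radius 14), 84 long, straight, leaning back 30 degrees from vertical. x points into the bar (the way it gives, 30 degrees below level), z up along the bar, y level across it (the way the box slides past)
- bar (a joint): how far the sprung bar is pushed in, m: 0 free, 0.02 on its stop; about 1.2 N to start, 5 N at 10 mm
- bay: setting bay, fixed: open-topped plywood pen, origin at the centre of its underside on the table. Inside: x -62 (shut gate) to +54 (back wall), y -97 to +97, floor 6 above the table, walls 66 high. The gate closes its front (-x side); a green catch post 70 high stands at the front -y corner, y -105 to -125. The box goes in with its length along y
- gate (a joint): angle of the bay's orange gate, rad: 0 shut and seated in the catch, about 1.5 wide open (it swings out to the bay's -x). A sprung ball catch resists over the last 0.07 rad, then pulls the gate home
- gate_hinge (a point): the gate's hinge axis (upright) at the gate's top edge, 70 above the table. The frame turns with the gate: -y runs along the gate to its free end, -x points out of its outer face. The gate is 200 long, 10 thick, 62 high
- gate_tip (a point): free end of the gate at its top edge, 200 from the hinge
- pencil_cup: bystander, leave alone: dark blue ceramic cup, 72 across, 95 high; origin at centre of its underside
- paint_jar: bystander, leave alone: orange paint jar with white cap, 68 across, 85 high; origin at centre of its underside
- glue_bottle: bystander, leave alone: yellow glue bottle with red cap, 52 across, 150 high; origin at centre of its underside
- basket: bystander, leave alone: white cup, 90 across, 80 high; origin at centre of its underside
- tape: bystander, leave alone: cardboard-coloured roll of tape lying flat, 90 across, 24 high; origin at centre of its underside
- sand_block: bystander, leave alone: cork block, 100 x 60 x 30; origin at centre of its underside

How it is judged:
By the outcome, as a careful person would: the job done as asked, in the order asked, and still so for the second after the job is handed in, with the robot touching nothing.
It also fails if it takes over 72 s, if anything falls off the work surface, if the arm or the gripper's body presses on something with over 40 N, if the wrist force passes 120 N, or if a joint passes its speed limit or range.

## Robot

A 6-joint arm with a two-finger parallel gripper is mounted at the origin on the work surface. World frame = base frame: x ahead of the robot, y to its left, z up, the work surface at z = 0. Lengths are in m, angles in rad, forces in N, time in s.
With the tool pointing down it reaches from about 0.35 to 0.85 m from the base axis. Payload 8.1 kg.
Tool frame: the origin (TCP) lies on the centre line of the jaws, within the pads' length; the fingertips stand 17 mm ahead of it and the grasp point (between the pads) lies 2 mm behind it; z points along the fingers, y is the line along which they close (so a half turn about z gives the same grasp; the last joint's range is limited). The gripper opens to 93 mm and grips with 3 to 60 N. Pads are 15 mm wide; open, the fingers measure 128 mm over their backs; the gripper's body (75 mm by 188 mm) begins 65 mm behind the grasp point.
Start: joints at [-1.244, 0.13, 1.488, -0, 1.523, -0.085], TCP at [0.24, -0.55, 0.236] pointing down, gripper open.
Joint ranges: [-2.96, 2.96], [-0.89, 2.26], [0.02, 2.5], [-1.34, 4.48], [0, 2.73], [-2.66, 2.66]. Speed limits (rad/s): [2.39, 2.39, 2.79, 3.14, 3.14, 3.14].

## Interface

Orientations are given as a rotation vector (axis times angle).
In Python, from plant import telemetry, viewer, order gives the robot as it stands.
- The arm moves only by the tool send_rows, never from a script. Its argument "plan" is a list that holds one entry, the list of rows, each a list of 5 numbers: the closure, from -1 (fully open) to 1 (shut), then the shift along the world's x, y, z normalised to -1 to 1, where 1 is 0.2 m, then the turn about the world's z normalised to -1 to 1, where 1 is 60 degrees. A call has 1 to 20 rows; each row is the pose to reach, as a shift and turn from the pose commanded when the call began; what a row does not reach only later rows make up. A row lasts 1/12 s, in which the tool goes at most 41.7 mm and 7.16 degrees, less where a joint would pass 70% of its speed; a pose out of reach is approached as far as the arm can. A call with a number of a shift or a turn outside -1 to 1 is refused whole. A call with a gripper value outside its range is refused whole. The fingers move at their own pace and stop on an object; "force" is the grip in N (left out, the last holds). Time passes only in rows, so rows that repeat a pose let the fingers close. It gives the time, the measured TCP pose, the force, the opening and the grip force at its end, in the units of the state.
- telemetry.read_state(): the state, without advancing time (a new reading comes with each control period).
- viewer.read_camera(name): name is "side" or "top" or "wrist"; returns (picture, depth): 420x560x3 uint8, blue, green, red; 420x560 float32, m along the optical axis (not along the pixel's ray), 0 where there is no reading.
- viewer.calibration(name): a dict with "camera_matrix" (3x3 intrinsics, pixels), "extrinsics" (4x4, takes a point from camera to world coordinates); the wrist camera has in their place "hand_eye" (4x4, takes a point from camera to tool coordinates, whose origin is the TCP and whose axes are the flange's). Camera axes: x right, y up, looking along -z (the intrinsics and any distortion apply to the point x, -y, -z); pixel columns grow to the right and rows downward; lengths in m; the calibration is good to about 2 mm. A picture is of the moment at which its call begins: read the wrist's pose just before it. calibration takes no time and is no camera call.
- order.close_job(): hands the job in; it is judged then, once.
The state is a dict: "t": time; "q": joint angles; "dq": joint speeds; "joint_torque": joint torques, N m; "tool_pos": TCP position; "orientation": TCP orientation; "force": force on the tool from outside, world axes, zero at the start; "wrist_torque": the same for the moment, N m; "opening": finger opening in m; "gripper_force": force on a finger pad.
Only numpy, scipy, OpenCV 4.12 (cv2) and the standard library are available. Lean on these libraries where they do the work, as an engineer would, in place of code of your own. Each camera call takes 0.05 s, during which the arm holds its last target. There are 200 camera calls.

## Working session

There is one attempt and no reset: what is moved stays moved. The work goes in short steps, Python scripts to look and compute and a tool call to move; the robot and the scene stay as the last step left them, time stands still between calls to the robot, and variables do not carry over. Pictures are saved under pics/ and viewed, at most 10 in all, crops included, and the job is handed in when it is done.

Besides the shell and the picture viewer there is one more tool, called after "Emit:" as name(argument=value, ...) on one line, values as JSON. send_rows: Moves the arm, as the interface text tells. Scaled input: -1 to 1 covers 0.2 m each way for a shift and 60 degrees each way for a turn. Its arguments: {"type":"object","properties":{"plan":{"type":"array"},"force":{"type":"number"}},"required":["plan"]}

```bash
ls; mkdir -p pics; python3 - <<'E'
from plant import telemetry, viewer, order
import cv2,numpy as np
print(telemetry.read_state())
for n in("top","side"):
    p,d=viewer.read_camera(n); cv2.imwrite(f"pics/{n}0.png",p); np.save(f"pics/{n}0.npy",d)
    c=viewer.calibration(n); print({k:np.round(v,4).tolist() if hasattr(v,'shape') or isinstance(v,list) else v for k,v in c.items()})
print(viewer.calibration("wrist"))
E
```

```text
pics
{'t': 0.0, 'q': array([-1.24440801e+00,  1.31168637e-01,  1.48926606e+00,  9.65939509e-06,
        1.52301597e+00, -8.53793779e-02]), 'dq': array([-0.00064002, -0.00093821, -0.00043018,  0.00048489, -0.00041808,
        0.00076672]), 'joint_torque': array([ 4.08793712e-03, -5.59840715e+01, -4.91755521e+01,  7.70127657e-02,
        3.52830626e-02, -1.38209848e-04]), 'tool_pos': array([ 0.23999872, -0.54931887,  0.23459023]), 'orientation': array([-3.07343777e+00, -6.41865339e-01,  3.35606408e-04]), 'force': array([-0.12385803, -0.8251057 ,  0.18841604]), 'wrist_torque': array([-0.02721655,  0.02190475,  0.0261323 ]), 'gripper_force': 0.0, 'opening': 0.09268546443029685}
{'camera_matrix': [[446.6929, 0.0, 279.4418], [0.0, 446.6929, 206.9307], [0.0, 0.0, 1.0]], 'extrinsics': [[-0.0182, 0.9937, -0.1107, 0.4168], [-0.9997, -0.0167, 0.0152, -0.0242], [0.0133, 0.111, 0.9937, 1.2613], [0.0, 0.0, 0.0, 1.0]]}
{'camera_matrix': [[437.7681, 0.0, 277.4578], [0.0, 437.7681, 210.0883], [0.0, 0.0, 1.0]], 'extrinsics': [[-0.9032, 0.2114, -0.3737, 0.1274], [-0.4292, -0.4302, 0.7941, 0.8739], [0.0071, 0.8776, 0.4793, 0.6706], [0.0, 0.0, 0.0, 1.0]]}
{'camera_matrix': array([[350.65139509,   0.        , 279.41671447],
       [  0.        , 350.65139509, 211.3020849 ],
       [  0.        ,   0.        ,   1.        ]]), 'hand_eye': array([[-3.03796044e-04,  9.68745172e-01,  2.48057853e-01,
         6.60245012e-02],
       [ 9.99999897e-01,  3.77625893e-04, -2.50051541e-04,
        -7.62478806e-04],
       [-3.35909291e-04,  2.48057752e-01, -9.68745188e-01,
        -1.49367231e-01],
       [ 0.00000000e+00,  0.00000000e+00,  0.00000000e+00,
         1.00000000e+00]])}
```

View pics/top0.png

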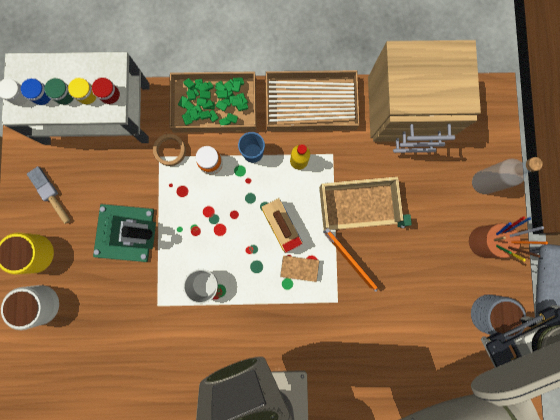

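View pics/side0.png

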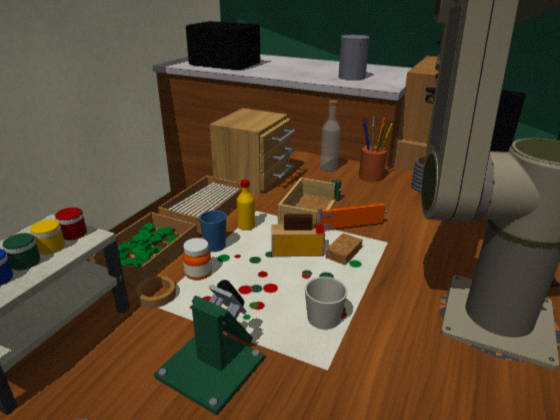

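The top view shows the caddy at (282,226) with its red end at (291,243). The press is at (128,233), its front facing image right. The bay is at (362,202), with the gate hinged near (328,232) and its tip at (376,288), and the catch is at (405,220). The side view agrees, with the yellow face towards the side camera. Next I'll look at enlarged crops.

```bash
cat > h.py <<'E'
import numpy as np, cv2
from plant import telemetry, viewer
def cloud(n,d):
    c=viewer.calibration(n);K=c["camera_matrix"];E=c["extrinsics"]
    v,u=np.mgrid[:d.shape[0],:d.shape[1]]
    P=np.stack([(u-K[0,2])/K[0,0]*d,-(v-K[1,2])/K[1,1]*d,-d],-1)
    W=P@E[:3,:3].T+E[:3,3]; W[d==0]=np.nan; return W
def ray_z(n,u,v,z):   # intersect pixel ray with height z
    c=viewer.calibration(n);K=c["camera_matrix"];E=c["extrinsics"]
    r=E[:3,:3]@np.array([(u-K[0,2])/K[0,0],-(v-K[1,2])/K[1,1],-1]);o=E[:3,3]
    return o+r*(z-o[2])/r[2]
def proj(n,p):
    c=viewer.calibration(n);K=c["camera_matrix"];E=c["extrinsics"]
    q=E[:3,:3].T@(np.asarray(p,float)-E[:3,3]); return K[0,0]*q[0]/-q[2]+K[0,2], K[1,1]*-q[1]/-q[2]+K[1,2]
E
python3 - <<'E'
from h import *
p=cv2.imread("pics/top0.png")
a=cv2.resize(p[180:300,250:420],None,fx=4.4,fy=4.4,interpolation=cv2.INTER_CUBIC)
cv2.imwrite("pics/c1.png",a)
b=cv2.resize(p[190:275,85:190],None,fx=5,fy=5,interpolation=cv2.INTER_CUBIC)
s=cv2.imread("pics/side0.png")
e=cv2.resize(s[270:410,150:270],None,fx=3,fy=3,interpolation=cv2.INTER_CUBIC)
h=max(b.shape[0],e.shape[0]); 
m=np.zeros((h,b.shape[1]+e.shape[1],3),np.uint8);m[:b.shape[0],:b.shape[1]]=b;m[:e.shape[0],b.shape[1]:]=e
if m.shape[1]>800:m=m[:,:800]
cv2.imwrite("pics/c2.png",m);print(a.shape,m.shape)
W=cloud("top",np.load("pics/top0.npy"));p=p
z=W[...,2]
def rep(name,mask):
    q=W[mask];xy=q[:,:2].astype(np.float32)
    r=cv2.minAreaRect(xy);print(name,len(q),"mean",q.mean(0).round(4),"rect",np.round(r[0],4),np.round(r[1],4),round(r[2],2))
v,u=np.mgrid[:420,:560]
def box(u0,v0,u1,v1):return (u>=u0)&(u<=u1)&(v>=v0)&(v<=v1)
C=box(255,190,305,255)
rep("rail",C&(z>.1)&(z<.125)); rep("caddytop",C&(z>.062)&(z<.08)); 
B=box(85,190,190,275)
rep("pressbase",B&(z>.009)&(z<.02)); rep("presshigh",B&(z>.165));rep("press>.1",B&(z>.1))
Y=box(318,172,412,230); rep("bay rim",Y&(z>.06)&(z<.08)); rep("bayfloor",box(335,188,395,220)&(z<.02))
G=box(322,232,382,292); rep("gate",G&(z>.055)&(z<.08))
for n,bx in dict(cup=(236,130,270,163),jar=(193,144,222,174),glue=(288,142,314,170),basket=(180,265,222,303),tape=(150,133,190,168),sand=(278,252,322,284)).items(): rep(n,box(*bx)&(z>.018))
E
```

```text
(528, 748, 3) (425, 800, 3)
rail 204 mean [ 0.5025 -0.0474  0.1119] rect [ 0.5031 -0.0472] [0.0738 0.0176] 25.63
caddytop 850 mean [ 0.5016 -0.0474  0.0706] rect [ 0.5028 -0.0474] [0.1384 0.0555] 26.42
pressbase 1522 mean [0.4912 0.4009 0.0144] rect [0.4897 0.3622] [0.2143 0.1499] 83.77
presshigh 56 mean [0.4873 0.3338 0.1678] rect [0.4905 0.3391] [0.0298 0.0206] 45.78
press>.1 1134 mean [0.4875 0.3485 0.1391] rect [0.4876 0.3441] [0.1088 0.0748] 83.19
bay rim 612 mean [ 0.5733 -0.2824  0.0668] rect [ 0.5578 -0.2762] [0.1346 0.233 ] 2.96
bayfloor 1935 mean [ 0.5603 -0.2833  0.0073] rect [ 0.5611 -0.2848] [0.1699 0.0928] 88.85
gate 327 mean [ 0.4065 -0.2311  0.069 ] rect [ 0.4059 -0.2327] [0.1966 0.0126] 39.12
cup 435 mean [0.7221 0.032  0.0687] rect [0.716  0.0306] [0.0699 0.0694] 0.1
jar 563 mean [0.6814 0.1466 0.0746] rect [0.6846 0.1485] [0.0635 0.0626] 79.78
glue 384 mean [ 0.6809 -0.0981  0.1011] rect [ 0.6875 -0.0997] [0.0495 0.0475] 81.77
basket 461 mean [0.3414 0.1804 0.0612] rect [0.3462 0.1683] [0.0854 0.0888] 0.27
tape 363 mean [0.7253 0.2665 0.0241] rect [0.7257 0.2671] [0.0892 0.0885] 79.55
sand 807 mean [ 0.3857 -0.0946  0.0304] rect [ 0.3857 -0.0947] [0.0999 0.0599] 81.05
```

View pics/c1.png

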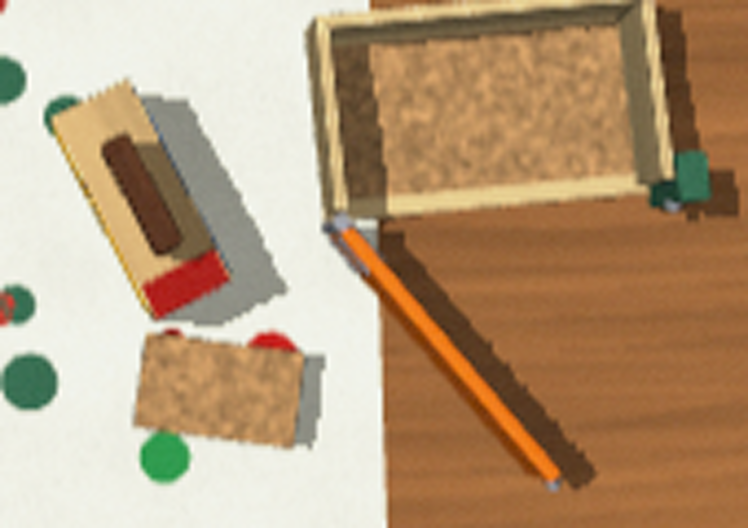

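View pics/c2.png

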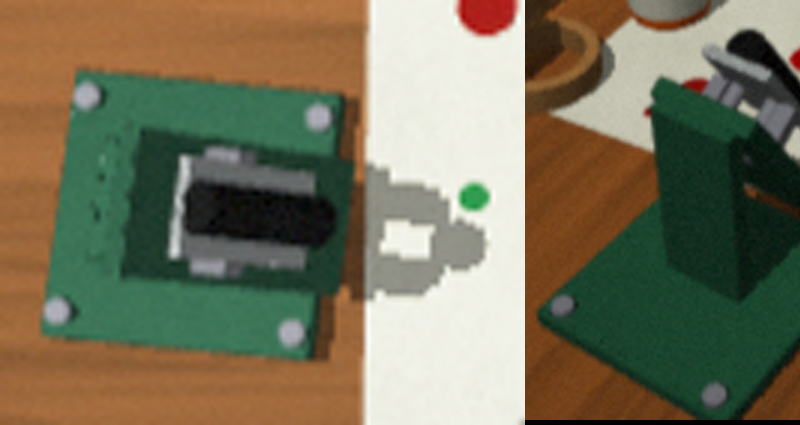

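The crops show the caddy's red end towards the robot at crop (190,285). The gate hinge is at about (340,225) and its tip at (553,482). The bar's black ridge runs from (185,210) to (335,222) in the second crop. Which way it leans needs the depth profile.

```bash
python3 - <<'E'
from h import *
W=cloud("top",np.load("pics/top0.npy"));p=cv2.imread("pics/top0.png")
for v in(224,233,245):
    print(v,[(u,*(W[v,u]*1000).round().astype(int).tolist(),p[v,u].tolist()) for u in range(100,160,4) if np.isfinite(W[v,u,0])])
S=cloud("side",np.load("pics/side0.npy"))
v,u=np.mgrid[:420,:560]
m=(S[...,2]>.09)&(u>180)&(u<270)&(v>270)&(v<360)
q=S[m];print("side >.09",len(q),np.nanmin(q,0),np.nanmax(q,0))
s=cv2.imread("pics/side0.png");cv2.imwrite("pics/c3.png",cv2.resize(s[270:350,180:265],None,fx=7,fy=7,interpolation=cv2.INTER_CUBIC))
E
```

```text
224 [(100, 516, 457, 13, [85, 113, 58]), (104, 516, 445, 17, [79, 107, 54]), (108, 505, 385, 150, [82, 109, 55]), (112, 505, 375, 149, [45, 58, 32]), (116, 506, 369, 138, [42, 58, 26]), (120, 506, 362, 131, [82, 90, 74]), (124, 504, 342, 159, [102, 102, 97]), (128, 504, 335, 151, [105, 105, 101]), (132, 505, 329, 138, [102, 102, 100]), (136, 506, 323, 124, [102, 102, 99]), (140, 507, 317, 113, [94, 95, 90]), (144, 507, 309, 102, [84, 85, 80]), (148, 511, 314, 50, [46, 61, 32]), (152, 512, 306, 38, [47, 62, 31]), (156, 515, 305, 3, [62, 106, 162])]
233 [(100, 491, 456, 16, [89, 116, 61]), (104, 483, 396, 144, [54, 68, 34]), (108, 483, 384, 151, [81, 106, 58]), (112, 483, 376, 146, [46, 61, 36]), (116, 483, 368, 140, [43, 57, 26]), (120, 482, 353, 155, [172, 172, 167]), (124, 481, 339, 168, [32, 33, 33]), (128, 481, 329, 168, [16, 12, 13]), (132, 481, 322, 158, [16, 17, 19]), (136, 482, 316, 147, [21, 18, 21]), (140, 482, 310, 135, [18, 19, 21]), (144, 483, 304, 122, [21, 22, 18]), (148, 483, 297, 110, [17, 12, 16]), (152, 484, 290, 96, [35, 39, 31]), (156, 489, 303, 6, [31, 57, 90])]
245 [(100, 458, 455, 15, [85, 116, 59]), (104, 458, 444, 14, [87, 115, 59]), (108, 458, 433, 14, [88, 115, 58]), (112, 458, 423, 13, [62, 85, 44]), (116, 454, 371, 128, [50, 66, 36]), (120, 454, 364, 120, [43, 60, 23]), (124, 454, 357, 111, [56, 68, 46]), (128, 454, 352, 94, [89, 91, 82]), (132, 454, 345, 84, [66, 70, 56]), (136, 454, 337, 78, [43, 57, 28]), (140, 455, 330, 63, [44, 62, 31]), (144, 455, 323, 51, [46, 59, 29]), (148, 455, 316, 39, [46, 59, 31]), (152, 455, 308, 28, [42, 58, 31]), (156, 456, 305, -1, [29, 53, 81])]
side >.09 2051 [0.44959441 0.29878812 0.09004729] [0.52871071 0.40192501 0.17231372]
```

View pics/c3.png

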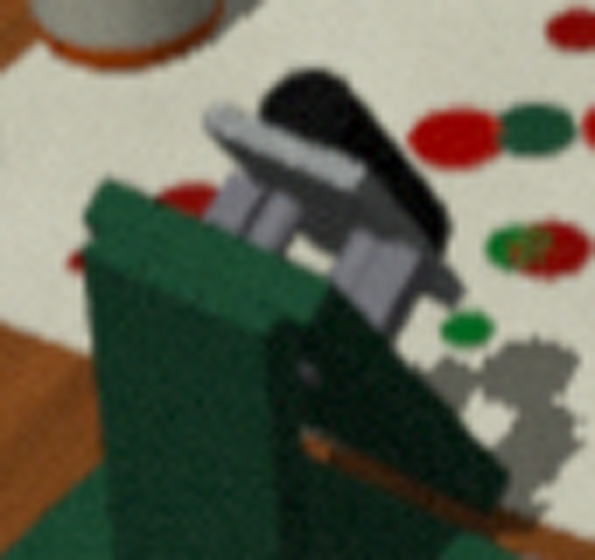

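The bar faces world -y with its top leaning towards +y (z 0.10 to 0.17). The tool only yaws, so I'll grip the rail by its two ends. The box can then pivot about its long axis between the pads and lie flat against the leaning bar. I'll fit the remaining geometry.

```bash
python3 - <<'E'
from h import *
W=cloud("top",np.load("pics/top0.npy"));p=cv2.imread("pics/top0.png").astype(int)
v,u=np.mgrid[:420,:560];z=W[...,2]
# press yaw via screws (crop c2, x5 from (85,190))
S=[ray_z("top",85+(a+.5)/5-.5,190+(b+.5)/5-.5,.017)[:2] for a,b in((87,97),(318,117),(57,310),(291,333))]
S=np.array(S);print("screws",S.round(4).tolist(),"centre",S.mean(0).round(4))
for a,b in((1,0),(3,2),(0,2),(1,3)):
    e=S[a]-S[b] if 0 else S[b]-S[a];print("dir",np.degrees(np.arctan2(e[1],e[0])).round(2),np.linalg.norm(e).round(4))
m=(p.max(2)<45)&(z>.095)&(u>118)&(u<156)&(v>222)&(v<245)
q=W[m];print("bar pts",len(q))
f=np.polyfit(q[:,1],q[:,0],1);print("x vs y slope yaw",90-np.degrees(np.arctan(f[0])), "at y=.31 x",np.polyval(f,.31))
for n in("top","side"):
    D=cloud(n,np.load(f"pics/{n}0.npy"));P=cv2.imread(f"pics/{n}0.png").astype(int)
    mm=(P.max(2)<50)&(D[...,2]>.095)&(D[...,2]<.178)&(abs(D[...,0]-.485)<.02)&(abs(D[...,1]-.31)<.04)
    q=D[mm];yaw=np.radians(83.4);d=np.array([np.cos(yaw),np.sin(yaw)]);l=np.array([-d[1],d[0]])
    s=q[:,:2]@d;zz=q[:,2];n_=s*np.cos(np.pi/6)-zz*.5
    print(n,len(q),"depth along normal pct",np.percentile(n_,[1,3,5,10,50]).round(4),"lat",np.percentile(q[:,:2]@l,[2,50,98]).round(4))
# bay & gate from c1 (x4.4 from (250,180))
def c(a,b,zz):return ray_z("top",250+(a+.5)/4.4-.5,180+(b+.5)/4.4-.5,zz)[:2].round(4)
for nm,a,b,zz in(("rimBL",310,17,.066),("rimBR",655,0,.066),("rimFL",325,215,.066),("rimFR",672,184,.066),("catch",692,177,.07),("hinge",340,222,.07),("tip",553,482,.07),("floorBL",342,45,.006),("floorBR",625,25,.006)):print(nm,c(a,b,zz))
E
```

```text
screws [[0.5579, 0.4513], [0.5445, 0.3229], [0.44, 0.4647], [0.425, 0.336]] centre [0.4919 0.3937]
dir 84.05 0.1291
dir 83.37 0.1296
dir 173.5 0.1187
dir 173.73 0.1202
bar pts 295
x vs y slope yaw 86.8304151416658 at y=.31 x 0.48297741550578044
top 299 depth along normal pct [0.2438 0.2446 0.245  0.246  0.2492] lat [-0.456  -0.4438 -0.4317]
side 250 depth along normal pct [0.2493 0.2497 0.2503 0.2516 0.2586] lat [-0.457  -0.435  -0.4294]
rimBL [ 0.6121 -0.1539]
rimBR [ 0.6193 -0.3678]
rimFL [ 0.4899 -0.1596]
rimFR [ 0.5051 -0.3728]
catch [ 0.5089 -0.3841]
hinge [ 0.4852 -0.1681]
tip [ 0.3271 -0.2913]
floorBL [ 0.6033 -0.1806]
floorBR [ 0.6134 -0.3648]
```

Emit:
send_rows(plan=[[[-1, 0.1, 0.1, 0.2, 0.1], [-1, 0.2, 0.25, 0.4, 0.2], [-1, 0.3, 0.4, 0.5, 0.3], [-1, 0.4, 0.55, 0.5, 0.4], [-1, 0.5, 0.7, 0.5, 0.5], [-1, 0.6, 0.85, 0.5, 0.6], [-1, 0.7, 1, 0.5, 0.7], [-1, 0.8, 1, 0.5, 0.8], [-1, 0.8, 1, 0.5, 0.9], [-1, 0.8, 1, 0.5, 0.95], [-1, 0.8, 1, 0.5, 1]]])

```text
t: 1.02
tool_pos: [0.4005, -0.3492, 0.3351]
orientation: [-2.337, -2.098, 0.0]
force: [0.6, -0.1, 0.2]
opening: 0.093
gripper_force: 0.0
```

Emit:
send_rows(plan=[[[-1, 0.05, 0.12, 0, 0.1], [-1, 0.12, 0.28, 0, 0.2], [-1, 0.2, 0.45, 0, 0.3], [-1, 0.28, 0.62, 0, 0.4], [-1, 0.36, 0.78, 0, 0.5], [-1, 0.42, 0.92, 0, 0.54], [-1, 0.46, 1, 0, 0.54], [-1, 0.46, 1, 0, 0.54]]])

```text
t: 1.68
tool_pos: [0.4932, -0.1465, 0.3352]
orientation: [-1.659, -2.667, -0.002]
force: [-0.6, 0.6, 0.1]
opening: 0.0932
gripper_force: 0.0
```

Emit:
send_rows(plan=[[[-1, 0.03, 0.15, -0.15, 0], [-1, 0.05, 0.33, -0.3, 0], [-1, 0.055, 0.5, -0.5, 0], [-1, 0.055, 0.515, -0.6, 0], [-1, 0.055, 0.515, -0.6, 0], [-1, 0.055, 0.515, -0.6, 0]]])

```text
t: 2.18
tool_pos: [0.5015, -0.0468, 0.2137]
orientation: [-1.661, -2.661, 0.004]
force: [-0.5, -0.4, 0.6]
opening: 0.0927
gripper_force: 0.0
```

```bash
cat >> h.py <<'E'
def wrist():
    from scipy.spatial.transform import Rotation as R
    st=telemetry.read_state(); p,d=viewer.read_camera("wrist");c=viewer.calibration("wrist");K=c["camera_matrix"];H=c["hand_eye"]
    v,u=np.mgrid[:d.shape[0],:d.shape[1]]
    P=np.stack([(u-K[0,2])/K[0,0]*d,-(v-K[1,2])/K[1,1]*d,-d],-1)
    T=np.eye(4);T[:3,:3]=R.from_rotvec(st["orientation"]).as_matrix();T[:3,3]=st["tool_pos"];T=T@H
    W=P@T[:3,:3].T+T[:3,3];W[d==0]=np.nan;return p,W,st
def rep(name,W,mask):
    q=W[mask];r=cv2.minAreaRect(q[:,:2].astype(np.float32));print(name,len(q),"mean",q.mean(0).round(4),"rect",np.round(r[0],4),np.round(r[1],4),round(r[2],2))
E
python3 - <<'E'
from h import *
p,W,st=wrist();cv2.imwrite("pics/w1.png",p)
print(st["t"],st["tool_pos"],st["orientation"])
z=W[...,2];near=np.hypot(W[...,0]-.503,W[...,1]+.047)<.09
rep("rail",W,near&(z>.1)&(z<.12));rep("top",W,near&(z>.062)&(z<.08))
E
```

```text
2.1833 [ 0.50146619 -0.04679202  0.21367602] [-1.66111417 -2.6613938   0.00357294]
rail 2522 mean [ 0.5    -0.0464  0.1115] rect [ 0.5007 -0.0474] [0.0735 0.0177] 26.35
top 7124 mean [ 0.4978 -0.0432  0.0706] rect [ 0.4998 -0.0475] [0.1393 0.0545] 26.2
```

Emit:
send_rows(plan=[[[-1, 0, 0, -0.15, 0], [-1, 0, 0, -0.3, 0], [-1, 0, 0, -0.45, 0], [-1, 0, 0, -0.55, 0], [-1, 0, 0, -0.59, 0], [-1, 0, 0, -0.59, 0], [1, 0, 0, -0.59, 0], [1, 0, 0, -0.59, 0], [1, 0, 0, -0.59, 0], [1, 0, 0, -0.59, 0], [1, 0, 0, -0.59, 0], [1, 0, 0, -0.59, 0]]], force=18)

```text
t: 3.23
tool_pos: [0.5045, -0.0474, 0.0997]
orientation: [1.663, 2.662, 0.001]
force: [-2.0, -2.2, 7.3]
opening: 0.0735
gripper_force: 18.0
```

```bash
python3 - <<'E'
from plant import telemetry
s=telemetry.read_state();print({k:s[k] for k in("t","q","tool_pos","force","wrist_torque","opening","gripper_force")})
E
```

```text
{'t': 3.2333, 'q': array([-1.94411883e-01, -1.48346105e-02,  1.89459248e+00, -7.13240643e-04,
        1.25868978e+00, -6.48046959e-01]), 'tool_pos': array([ 0.50447122, -0.0473961 ,  0.09974895]), 'force': array([-1.96326486, -2.23562423,  7.34625562]), 'wrist_torque': array([-0.42560832,  0.38774828, -0.05400386]), 'opening': 0.07348620890621804, 'gripper_force': 18.001700341701508}
```

Emit:
send_rows(plan=[[[1, 0, 0, 0.1, 0], [1, 0, 0, 0.25, 0], [1, 0, 0, 0.4, 0], [1, 0, 0, 0.5, 0], [1, 0, 0, 0.6, 0], [1, 0, 0, 0.6, 0], [1, 0, 0, 0.6, 0], [1, 0, 0, 0.6, 0]]])

```text
t: 3.9
tool_pos: [0.5025, -0.0466, 0.2161]
orientation: [-1.664, -2.663, 0.001]
force: [-0.2, -0.1, -3.9]
opening: 0.0738
gripper_force: 18.0
```

```bash
python3 - <<'E'
from h import *
p,W,s=wrist();cv2.imwrite("pics/w2.png",p)
print({k:s[k] for k in("t","tool_pos","force","wrist_torque","opening","gripper_force")})
z=W[...,2]-s["tool_pos"][2];near=np.hypot(W[...,0]-s["tool_pos"][0],W[...,1]-s["tool_pos"][1])<.1
h,e=np.histogram(z[near],bins=np.arange(-.12,.06,.004));print([(round(a,3),int(n)) for a,n in zip(e,h) if n>60])
m=near&(z>-.045)&(z<-.01)
q=W[m]-s["tool_pos"];A=np.c_[q[:,:2],np.ones(len(q))];print("plane",np.linalg.lstsq(A,q[:,2],rcond=None)[0])
E
```

```text
{'t': 3.9, 'tool_pos': array([ 0.5024597 , -0.04664697,  0.21606919]), 'force': array([-0.2051279 , -0.07822883, -3.94078554]), 'wrist_torque': array([-0.02420636, -0.10598837,  0.08662535]), 'opening': 0.07376161216364267, 'gripper_force': 17.994988560676575}
[(np.float64(-0.092), 175), (np.float64(-0.088), 196), (np.float64(-0.084), 213), (np.float64(-0.08), 207), (np.float64(-0.076), 239), (np.float64(-0.072), 260), (np.float64(-0.068), 272), (np.float64(-0.064), 253), (np.float64(-0.06), 241), (np.float64(-0.056), 329), (np.float64(-0.052), 318), (np.float64(-0.048), 287), (np.float64(-0.044), 398), (np.float64(-0.04), 336), (np.float64(-0.036), 873), (np.float64(-0.032), 10019), (np.float64(-0.028), 1006), (np.float64(-0.024), 358), (np.float64(-0.02), 377), (np.float64(-0.016), 503), (np.float64(-0.012), 577), (np.float64(-0.008), 655), (np.float64(-0.004), 696), (np.float64(0.0), 729), (np.float64(0.004), 814), (np.float64(0.008), 1970), (np.float64(0.012), 5039), (np.float64(0.016), 469), (np.float64(0.02), 447), (np.float64(0.024), 477), (np.float64(0.028), 507), (np.float64(0.032), 522), (np.float64(0.036), 479), (np.float64(0.04), 193), (np.float64(0.044), 184), (np.float64(0.048), 276), (np.float64(0.052), 357)]
plane [ 0.13741467 -0.2959319  -0.02292542]
```

View pics/w2.png

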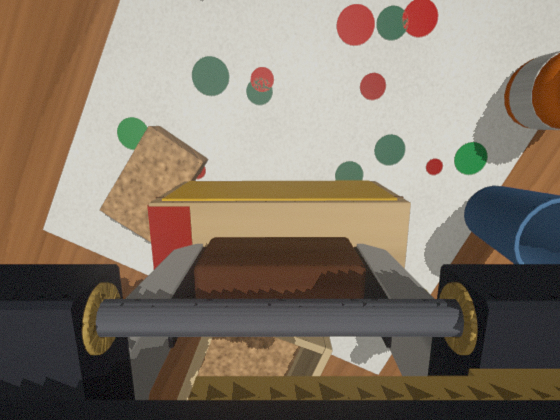

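Emit:
send_rows(plan=[[[1, 0, 0.03, 0, 0.08], [1, -0.02, 0.08, 0, 0.18], [1, -0.04, 0.14, 0, 0.28], [1, -0.06, 0.2, 0, 0.38], [1, -0.08, 0.26, 0, 0.48], [1, -0.1, 0.32, 0, 0.58], [1, -0.12, 0.38, 0, 0.68], [1, -0.14, 0.44, 0, 0.78], [1, -0.16, 0.5, 0, 0.88], [1, -0.18, 0.55, 0, 0.96], [1, -0.2, 0.6, 0, 1]]])

```text
t: 4.87
tool_pos: [0.4619, 0.0737, 0.2156]
orientation: [-0.103, -3.137, 0.0]
force: [-0.1, -0.6, -4.5]
opening: 0.0738
gripper_force: 18.0
```

Emit:
send_rows(plan=[[[1, 0, 0.03, 0, 0.1], [1, -0.02, 0.08, 0, 0.2], [1, -0.04, 0.14, 0, 0.3], [1, -0.06, 0.2, 0, 0.4], [1, -0.08, 0.26, 0, 0.5], [1, -0.1, 0.32, 0, 0.6], [1, -0.12, 0.38, 0, 0.7], [1, -0.14, 0.44, 0, 0.8], [1, -0.16, 0.5, 0, 0.88], [1, -0.18, 0.55, 0, 0.96], [1, -0.2, 0.6, 0, 1]]])

```text
t: 5.78
tool_pos: [0.4222, 0.1936, 0.2162]
orientation: [1.479, -2.769, -0.001]
force: [0.7, 0.3, -4.7]
opening: 0.0741
gripper_force: 18.0
```

Emit:
send_rows(plan=[[[1, 0, 0.04, 0, 0.1], [1, -0.01, 0.08, 0, 0.2], [1, -0.02, 0.12, 0, 0.3], [1, -0.03, 0.16, 0, 0.38], [1, -0.03, 0.2, 0, 0.44], [1, -0.03, 0.23, 0, 0.46], [1, -0.03, 0.23, 0, 0.46], [1, -0.03, 0.23, 0, 0.46]]])

```text
t: 6.45
tool_pos: [0.4169, 0.2392, 0.2171]
orientation: [2.091, -2.343, -0.0]
force: [-0.6, 0.1, -3.4]
opening: 0.0741
gripper_force: 18.0
```

```bash
cat >> h.py <<'E'
from scipy.spatial.transform import Rotation as Rot
def state():
    s=telemetry.read_state();y=Rot.from_rotvec(s["orientation"]).as_matrix()[:2,1]
    print("t",round(s["t"],2),"pos",s["tool_pos"].round(4),"phi",np.degrees(np.arctan2(y[1],y[0])).round(2),"F",s["force"].round(2),"M",s["wrist_torque"].round(3),"q1,6",np.degrees(s["q"][[0,5]]).round(1),"open",round(s["opening"],4));return s
def surf(n="top",tag=None,rng=.1):
    """cloud in frame of box: origin at grip axis, e=along closing line, d=perp"""
    s=telemetry.read_state();p,d=viewer.read_camera(n);W=cloud(n,d)
    if tag:cv2.imwrite(f"pics/{tag}.png",p)
    return p,W,s
E
python3 - <<'E'
from h import *
state();p,W,s=surf("top","t1");p2,W2,_=surf("side","s1")
T=s["tool_pos"]
near=np.hypot(W[...,0]-T[0],W[...,1]-T[1])<.09
z=W[...,2]-T[2]
m=near&(z>-.045)&(z<-.018);q=W[m]-T
if len(q)>30:
    A=np.c_[q[:,:2],np.ones(len(q))];print(len(q),"plane",np.linalg.lstsq(A,q[:,2],rcond=None)[0].round(3));rep("top",W,m)
a=p[170:300,80:260];b=p2[230:370,160:380]
cv2.imwrite("pics/c4.png",np.vstack([cv2.resize(a,(400,289)),cv2.resize(b,(400,255))]))
E
```

```text
t 6.45 pos [0.4169 0.2392 0.2171] phi 173.48 F [-0.6   0.11 -3.41] M [ 0.152 -0.05   0.018] q1,6 [  23.7 -149.7] open 0.0741
569 plane [ 0.041  0.374 -0.023]
top 569 mean [0.4141 0.2193 0.1869] rect [0.4152 0.2221] [0.0243 0.1385] 83.64
```

View pics/c4.png

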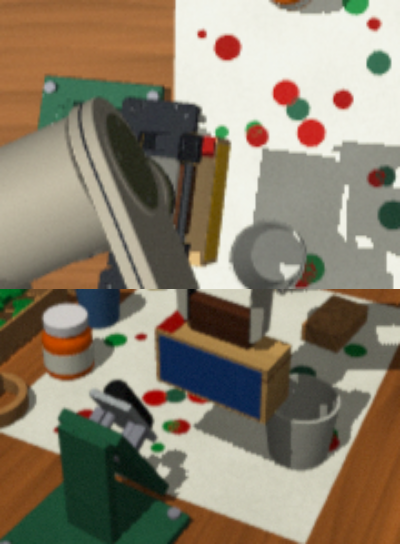

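The box hangs with blue facing the press and the red end away from the robot, clear of the basket. I'll press in gently now, watching the force.

Emit:
send_rows(plan=[[[1, -0.04, 0.005, -0.045, 0], [1, -0.03, 0.06, -0.045, 0], [1, -0.026, 0.12, -0.045, 0], [1, -0.021, 0.16, -0.045, 0], [1, -0.019, 0.18, -0.045, 0], [1, -0.018, 0.2, -0.045, 0], [1, -0.018, 0.2, -0.045, 0]]])

```text
t: 7.13
tool_pos: [0.4138, 0.2798, 0.2088]
orientation: [-2.094, 2.341, -0.001]
force: [0.1, -1.2, -1.5]
opening: 0.0738
gripper_force: 18.0
```

```bash
cat >> h.py <<'E'
B=np.array([.482,.307]);DV=np.array([.111,.994]);EV=np.array([.994,-.111])
def prs():
    s=state();r=s["tool_pos"][:2]-B;F=s["force"]
    print("s %.1f e %.1f z %.1f mm | Fs %.2f Fe %.2f Fz %.2f"%(r@DV*1e3,r@EV*1e3,s["tool_pos"][2]*1e3,F[:2]@DV,F[:2]@EV,F[2]));return s
def barpush(s,tag=None):
    """side-camera view: bar depth + box side-face tilt in press frame"""
    p,d=viewer.read_camera("side");W=cloud("side",d)
    if tag:cv2.imwrite(f"pics/{tag}.png",p)
    T=s["tool_pos"];S=(W[...,:2]-B)@DV;E=(W[...,:2]-B)@EV;Et=(T[:2]-B)@EV;Z=W[...,2];P=p.astype(int)
    hsv=cv2.cvtColor(p,cv2.COLOR_BGR2HSV)
    for nm,lo,hi in(("blue",100,130),("yellow",20,30)):
        m=(hsv[...,0]>=lo)&(hsv[...,0]<=hi)&(hsv[...,1]>150)&(abs(E-Et)<.075)&(abs(S)<.12)&(Z>.08)&(Z<.25)
        if m.sum()>40:
            A=np.c_[E[m],Z[m],np.ones(m.sum())]
            for _ in range(3):
                k=np.linalg.lstsq(A,S[m],rcond=None)[0]
            r=S[m]-A@k
            g=abs(r)<.006;k=np.linalg.lstsq(A[g],S[m][g],rcond=None)[0]
            print(nm,g.sum(),"tilt deg %.1f"%np.degrees(np.arctan(k[1])),"yaw err %.1f"%np.degrees(np.arctan(k[0])),"s at z=.135,e=0: %.1f mm"%((k[1]*.135+k[2])*1e3),"z rng",Z[m].min().round(3),Z[m].max().round(3),"E rng",(E[m].min()*1e3).round(),(E[m].max()*1e3).round())
E
python3 - <<'E'
from h import *
s=prs();barpush(s,"s2")
E
```

```text
t 7.13 pos [0.4138 0.2798 0.2088] phi 173.63 F [ 0.11 -1.2  -1.55] M [-0.128 -0.179 -0.039] q1,6 [  28.2 -145.4] open 0.0738
s -34.6 e -64.7 z 208.8 mm | Fs -1.18 Fe 0.25 Fz -1.55
blue 1326 tilt deg 0.3 yaw err 0.0 s at z=.135,e=0: -8.5 mm z rng 0.117 0.227 E rng -128.0 -3.0
```

Emit:
send_rows(plan=[[[1, 0.001, 0.01, 0, 0], [1, 0.002, 0.02, 0, 0], [1, 0.003, 0.03, 0, 0], [1, 0.004, 0.04, 0, 0], [1, 0.0045, 0.04, 0, 0]]])

```text
t: 7.6
tool_pos: [0.4144, 0.2873, 0.2087]
orientation: [2.094, -2.342, -0.0]
force: [-0.2, -3.0, -2.0]
opening: 0.0741
gripper_force: 18.0
```

```bash
python3 - <<'E'
from h import *
s=prs();barpush(s)
E
```

```text
t 7.6 pos [0.4144 0.2873 0.2087] phi 173.59 F [-0.23 -2.98 -2.02] M [-0.491  0.09  -0.1  ] q1,6 [  28.9 -144.7] open 0.0741
s -27.1 e -65.0 z 208.7 mm | Fs -2.99 Fe 0.10 Fz -2.02
blue 1262 tilt deg 3.2 yaw err -0.4 s at z=.135,e=0: -5.0 mm z rng 0.115 0.175 E rng -127.0 -3.0
```

Emit:
send_rows(plan=[[[1, 0.001, 0.01, 0, 0], [1, 0.002, 0.02, 0, 0], [1, 0.003, 0.03, 0, 0], [1, 0.004, 0.04, 0, 0], [1, 0.006, 0.05, 0, 0], [1, 0.007, 0.06, 0, 0], [1, 0.008, 0.07, 0, 0], [1, 0.008, 0.07, 0, 0]]])

```text
t: 8.32
tool_pos: [0.4162, 0.3016, 0.2088]
orientation: [-2.094, 2.341, -0.0]
force: [-2.3, -2.1, -0.8]
opening: 0.0738
gripper_force: 18.0
```

```bash
python3 - <<'E'
from h import *
s=prs();barpush(s)
E
```

```text
t 8.32 pos [0.4162 0.3016 0.2088] phi 173.61 F [-2.34 -2.07 -0.79] M [-0.463  0.177 -0.102] q1,6 [  30.2 -143.4] open 0.0738
s -12.7 e -64.8 z 208.8 mm | Fs -2.31 Fe -2.09 Fz -0.79
blue 1098 tilt deg 9.1 yaw err -0.6 s at z=.135,e=0: 0.6 mm z rng 0.115 0.246 E rng -127.0 -3.0
```

```bash
cat >> h.py <<'E'
def barw(img):
    """bar travel in mm by tracking the grey carrier in the side view against side0"""
    a=cv2.cvtColor(cv2.imread("pics/side0.png"),cv2.COLOR_BGR2GRAY);b=cv2.cvtColor(img,cv2.COLOR_BGR2GRAY)
    u0,v0,u1,v1=206,282,234,304; k=8
    up=lambda x:cv2.resize(x,None,fx=k,fy=k,interpolation=cv2.INTER_CUBIC)
    T=up(a[v0:v1,u0:u1]);S=up(b[v0-8:v1+16,u0-14:u1+10])
    r=cv2.matchTemplate(S,T,cv2.TM_CCOEFF_NORMED);_,mx,_,l=cv2.minMaxLoc(r)
    du=l[0]/k-14;dv=l[1]/k-8
    p0=np.r_[B+DV*.03,.155];n=np.r_[DV*.866,-.5]
    g=(np.array(proj("side",p0+n*.01))-np.array(proj("side",p0)))
    print("bar shift px",round(du,2),round(dv,2),"score",round(mx,3),"px per 10mm",g.round(2),"=> w mm %.1f"%(10*(g@[du,dv])/(g@g)))
E
python3 - <<'E'
from h import *
barw(cv2.imread("pics/s1.png"));barw(cv2.imread("pics/s2.png"))
s=prs();p,d=viewer.read_camera("side");barw(p);cv2.imwrite("pics/s3.png",p)
cv2.imwrite("pics/c5.png",cv2.resize(p[220:350,170:300],None,fx=4.5,fy=4.5,interpolation=cv2.INTER_CUBIC))
E
```

```text
bar shift px 0.0 0.0 score 0.999 px per 10mm [-2.77  4.7 ] => w mm 0.0
bar shift px -1.0 1.5 score 0.965 px per 10mm [-2.77  4.7 ] => w mm 3.3
t 8.37 pos [0.4162 0.3014 0.2088] phi 173.61 F [-1.63 -2.2  -1.16] M [-0.466  0.089 -0.214] q1,6 [  30.2 -143.4] open 0.0736
s -12.8 e -64.8 z 208.8 mm | Fs -2.37 Fe -1.37 Fz -1.16
bar shift px -2.5 4.12 score 0.867 px per 10mm [-2.77  4.7 ] => w mm 8.8
```

View pics/c5.png

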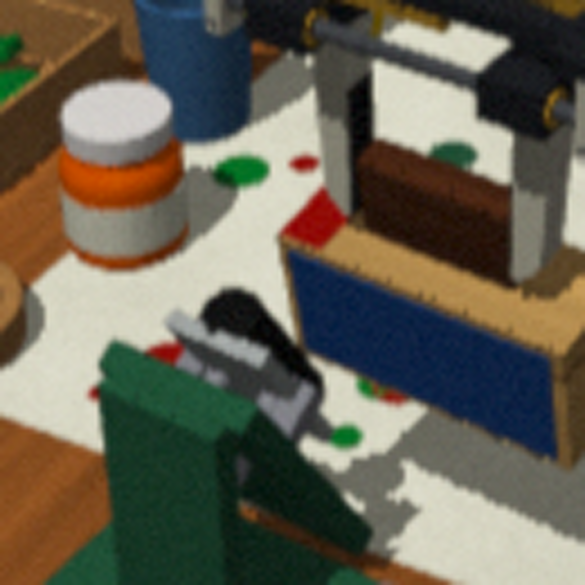

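The tracker gives 8.8 mm of bar travel, and the box is starting to pivot (9°). I'll ease the grip so it pivots more freely and continue.

Emit:
send_rows(plan=[[[1, 0, 0, 0, 0], [1, 0, 0, 0, 0], [1, 0.001, 0.01, 0, 0], [1, 0.002, 0.02, 0, 0], [1, 0.003, 0.03, 0, 0], [1, 0.0035, 0.03, 0, 0]]], force=12)

```text
t: 8.92
tool_pos: [0.4169, 0.3076, 0.2086]
orientation: [-2.094, 2.342, 0.0]
force: [0.2, -1.5, -2.6]
opening: 0.074
gripper_force: 12.0
```

```bash
cat >> h.py <<'E'
def look(tag=None):
    s=prs();barpush(s,tag);p,d=viewer.read_camera("side");barw(p)
E
python3 - <<'E'
from h import *
look()
E
```

```text
t 8.92 pos [0.4169 0.3076 0.2086] phi 173.6 F [ 0.21 -1.46 -2.59] M [-0.23  -0.28  -0.115] q1,6 [  30.7 -142.9] open 0.074
s -6.7 e -64.8 z 208.6 mm | Fs -1.42 Fe 0.37 Fz -2.59
blue 917 tilt deg 15.2 yaw err -0.4 s at z=.135,e=0: -1.4 mm z rng 0.114 0.24 E rng -127.0 -3.0
bar shift px -1.38 2.12 score 0.944 px per 10mm [-2.77  4.7 ] => w mm 4.6
```

Emit:
send_rows(plan=[[[1, 0.001, 0.01, 0, 0], [1, 0.002, 0.02, 0, 0], [1, 0.003, 0.03, 0, 0], [1, 0.004, 0.04, 0, 0], [1, 0.006, 0.05, 0, 0], [1, 0.0065, 0.06, 0, 0], [1, 0.0065, 0.06, 0, 0]]])

```text
t: 9.6
tool_pos: [0.418, 0.3195, 0.2085]
orientation: [2.094, -2.342, -0.0]
force: [-0.0, -2.1, -2.0]
opening: 0.0738
gripper_force: 12.0
```

```bash
python3 - <<'E'
from h import *
look()
E
```

```text
t 9.6 pos [0.418  0.3195 0.2085] phi 173.61 F [-0.04 -2.09 -2.  ] M [-0.256 -0.33  -0.103] q1,6 [  31.8 -141.8] open 0.0738
s 5.3 e -65.0 z 208.5 mm | Fs -2.08 Fe 0.19 Fz -2.00
blue 699 tilt deg 22.0 yaw err -0.2 s at z=.135,e=0: 1.6 mm z rng 0.108 0.25 E rng -127.0 -5.0
bar shift px -1.25 1.75 score 0.955 px per 10mm [-2.77  4.7 ] => w mm 3.9
```

Emit:
send_rows(plan=[[[1, 0.001, 0.01, 0, 0], [1, 0.002, 0.02, 0, 0], [1, 0.003, 0.03, 0, 0], [1, 0.004, 0.04, 0, 0], [1, 0.006, 0.05, 0, 0], [1, 0.006, 0.05, 0, 0]]])

```text
t: 10.2
tool_pos: [0.419, 0.3295, 0.2084]
orientation: [2.094, -2.341, -0.001]
force: [-0.1, -2.0, -3.0]
opening: 0.0739
gripper_force: 12.0
```

```bash
python3 - <<'E'
from h import *
look("s4")
E
```

```text
t 10.2 pos [0.419  0.3295 0.2084] phi 173.61 F [-0.13 -2.01 -3.01] M [-0.321  0.022 -0.145] q1,6 [  32.7 -141. ] open 0.0739
s 15.3 e -65.1 z 208.4 mm | Fs -2.01 Fe 0.09 Fz -3.01
blue 508 tilt deg 27.1 yaw err -0.6 s at z=.135,e=0: 4.0 mm z rng 0.12 0.237 E rng -128.0 -6.0
bar shift px -1.25 1.62 score 0.937 px per 10mm [-2.77  4.7 ] => w mm 3.7
```

Emit:
send_rows(plan=[[[1, 0.001, 0.01, 0, 0], [1, 0.002, 0.02, -0.005, 0], [1, 0.003, 0.03, -0.01, 0], [1, 0.005, 0.04, -0.015, 0], [1, 0.006, 0.045, -0.015, 0], [1, 0.006, 0.045, -0.015, 0]]])

```text
t: 10.8
tool_pos: [0.4205, 0.3382, 0.2055]
orientation: [2.094, -2.342, 0.0]
force: [-0.6, -3.5, -2.4]
opening: 0.0741
gripper_force: 12.0
```

```bash
python3 - <<'E'
from h import *
look("s5")
E
```

```text
t 10.8 pos [0.4205 0.3382 0.2055] phi 173.6 F [-0.64 -3.53 -2.36] M [-0.465  0.083 -0.19 ] q1,6 [  33.4 -140.2] open 0.0741
s 24.2 e -64.6 z 205.5 mm | Fs -3.58 Fe -0.25 Fz -2.36
blue 393 tilt deg 30.1 yaw err -0.9 s at z=.135,e=0: 9.7 mm z rng 0.109 0.238 E rng -129.0 3.0
bar shift px -2.0 3.12 score 0.842 px per 10mm [-2.77  4.7 ] => w mm 6.8
```

Emit:
send_rows(plan=[[[1, 0.001, 0.01, -0.006, 0], [1, 0.011, 0.009, -0.006, 0], [1, 0.031, 0.007, -0.006, 0], [1, 0.051, 0.004, -0.006, 0], [1, 0.071, 0.002, -0.006, 0], [1, 0.091, 0, -0.006, 0], [1, 0.111, -0.002, -0.006, 0], [1, 0.131, -0.004, -0.006, 0], [1, 0.151, -0.007, -0.006, 0], [1, 0.171, -0.009, -0.006, 0], [1, 0.171, -0.009, -0.006, 0]]])

```text
t: 11.82
tool_pos: [0.4557, 0.3361, 0.2045]
orientation: [-2.093, 2.342, -0.001]
force: [1.2, -4.5, -3.2]
opening: 0.0739
gripper_force: 12.0
```

```bash
python3 - <<'E'
from h import *
look("s6")
E
```

```text
t 11.82 pos [0.4557 0.3361 0.2045] phi 173.57 F [ 1.25 -4.48 -3.23] M [-0.733 -0.427 -0.156] q1,6 [  31.2 -142.3] open 0.0739
s 26.0 e -29.3 z 204.5 mm | Fs -4.31 Fe 1.74 Fz -3.23
blue 290 tilt deg 30.1 yaw err -0.8 s at z=.135,e=0: 12.6 mm z rng 0.118 0.241 E rng -92.0 25.0
bar shift px -2.62 4.62 score 0.788 px per 10mm [-2.77  4.7 ] => w mm 9.7
```

Emit:
send_rows(plan=[[[1, 0.02, -0.002, 0, 0], [1, 0.04, -0.004, 0, 0], [1, 0.06, -0.007, 0, 0], [1, 0.08, -0.009, 0, 0], [1, 0.1, -0.011, 0, 0], [1, 0.12, -0.013, 0, 0], [1, 0.14, -0.016, 0, 0], [1, 0.16, -0.018, 0, 0], [1, 0.18, -0.02, 0, 0], [1, 0.2, -0.022, 0, 0], [1, 0.22, -0.025, 0, 0], [1, 0.22, -0.025, 0, 0]]])

```text
t: 12.92
tool_pos: [0.4997, 0.3311, 0.2045]
orientation: [-2.093, 2.342, -0.001]
force: [1.0, -4.4, -1.6]
opening: 0.074
gripper_force: 12.0
```

```bash
python3 - <<'E'
from h import *
look("s7")
E
```

```text
t 12.92 pos [0.4997 0.3311 0.2045] phi 173.57 F [ 1.03 -4.41 -1.65] M [-0.726 -0.225  0.03 ] q1,6 [  28.6 -144.9] open 0.074
s 25.9 e 14.9 z 204.5 mm | Fs -4.27 Fe 1.51 Fz -1.65
blue 247 tilt deg 30.2 yaw err -0.9 s at z=.135,e=0: 13.0 mm z rng 0.114 0.244 E rng -49.0 69.0
bar shift px -2.88 4.75 score 0.773 px per 10mm [-2.77  4.7 ] => w mm 10.2
```

Emit:
send_rows(plan=[[[1, 0.02, -0.003, 0, 0], [1, 0.04, -0.006, 0, 0], [1, 0.06, -0.008, 0, 0], [1, 0.08, -0.01, 0, 0], [1, 0.1, -0.012, 0, 0], [1, 0.12, -0.014, 0, 0], [1, 0.14, -0.017, 0, 0], [1, 0.16, -0.019, 0, 0], [1, 0.18, -0.021, 0, 0], [1, 0.2, -0.023, 0, 0], [1, 0.22, -0.026, 0, 0], [1, 0.24, -0.028, 0, 0], [1, 0.255, -0.03, 0, 0], [1, 0.255, -0.03, 0, 0]]])

```text
t: 14.18
tool_pos: [0.5506, 0.3252, 0.2045]
orientation: [-2.093, 2.342, -0.001]
force: [1.3, -4.1, -1.5]
opening: 0.0739
gripper_force: 12.0
```

```bash
python3 - <<'E'
from h import *
look("s8")
E
```

```text
t 14.18 pos [0.5506 0.3252 0.2045] phi 173.57 F [ 1.28 -4.06 -1.51] M [-0.642 -0.079  0.25 ] q1,6 [  26.  -147.6] open 0.0739
s 25.7 e 66.1 z 204.5 mm | Fs -3.89 Fe 1.73 Fz -1.51
blue 190 tilt deg 28.1 yaw err -1.4 s at z=.135,e=0: 14.3 mm z rng 0.124 0.243 E rng 12.0 120.0
bar shift px -2.88 5.0 score 0.773 px per 10mm [-2.77  4.7 ] => w mm 10.6
```

Blue side is done: flat at 30° and about 10 mm in along the whole slide. I'll retract along the bar normal, then check the tilt.

Emit:
send_rows(plan=[[[1, -0.004, -0.03, 0.017, 0], [1, -0.008, -0.08, 0.045, 0], [1, -0.015, -0.14, 0.08, 0], [1, -0.025, -0.22, 0.12, 0], [1, -0.035, -0.32, 0.15, 0], [1, -0.045, -0.42, 0.15, 0], [1, -0.055, -0.5, 0.15, 0], [1, -0.055, -0.58, 0.15, 0], [1, -0.055, -0.6, 0.15, 0], [1, -0.055, -0.6, 0.15, 0], [1, -0.055, -0.6, 0.15, 0]]])

```text
t: 15.2
tool_pos: [0.5308, 0.2282, 0.2337]
orientation: [2.043, -2.375, 0.037]
force: [0.0, -0.0, -3.7]
opening: 0.074
gripper_force: 12.0
```

```bash
python3 - <<'E'
from h import *
look("s9")
E
```

```text
t 15.2 pos [0.5308 0.2282 0.2337] phi 171.43 F [ 0.01 -0.05 -3.69] M [ 0.292 -0.05   0.008] q1,6 [  19.1 -152.2] open 0.074
s -72.9 e 57.2 z 233.7 mm | Fs -0.05 Fe 0.02 Fz -3.69
blue 488 tilt deg 26.5 yaw err -2.6 s at z=.135,e=0: -92.5 mm z rng 0.128 0.248 E rng -13.0 118.0
bar shift px 0.0 0.0 score 0.999 px per 10mm [-2.77  4.7 ] => w mm 0.0
```

Emit:
send_rows(plan=[[[1, 0, -0.02, 0, -0.1], [1, 0, -0.06, 0, -0.2], [1, 0, -0.1, 0, -0.3], [1, 0, -0.15, 0, -0.4], [1, 0, -0.2, 0, -0.5], [1, 0, -0.22, 0, -0.6], [1, 0, -0.22, 0, -0.7], [1, 0, -0.22, 0, -0.8], [1, 0, -0.22, 0, -0.9], [1, 0, -0.22, 0, -1]]])

```text
t: 16.13
tool_pos: [0.531, 0.1844, 0.2336]
orientation: [0.573, -3.068, 0.026]
force: [0.3, -0.2, -3.2]
opening: 0.0737
gripper_force: 12.0
```

Emit:
send_rows(plan=[[[1, 0, 0, 0, -0.1], [1, 0, 0, 0, -0.2], [1, 0, 0, 0, -0.3], [1, 0, 0, 0, -0.4], [1, 0, 0, 0, -0.5], [1, 0, 0, 0, -0.6], [1, 0, 0, 0, -0.7], [1, 0, 0, 0, -0.8], [1, 0, 0, 0, -0.9], [1, 0, 0, 0, -1]]])

```text
t: 16.97
tool_pos: [0.531, 0.1844, 0.2336]
orientation: [-1.036, -2.938, 0.007]
force: [0.4, 0.5, -3.9]
opening: 0.0734
gripper_force: 12.0
```

Emit:
send_rows(plan=[[[1, 0, 0, 0, -0.1], [1, 0, 0, 0, -0.2], [1, 0, 0, 0, -0.3], [1, 0, 0, 0, -0.4], [1, 0, 0, 0, -0.5], [1, 0, 0, 0, -0.6], [1, 0, 0, 0, -0.7], [1, 0, 0, 0, -0.8], [1, 0, 0, 0, -0.88], [1, 0, 0, 0, -0.95], [1, 0, 0, 0, -0.96], [1, 0, 0, 0, -0.96]]])

```text
t: 17.97
tool_pos: [0.5308, 0.1843, 0.2336]
orientation: [-2.318, -2.084, -0.013]
force: [-0.1, 0.3, -4.7]
opening: 0.0739
gripper_force: 12.0
```

```bash
python3 - <<'E'
from h import *
look("s10")
E
```

```text
t 17.97 pos [0.5308 0.1843 0.2336] phi -6.07 F [-0.08  0.34 -4.69] M [-0.17  -0.081 -0.024] q1,6 [13. 19.] open 0.0739
s -116.6 e 62.2 z 233.6 mm | Fs 0.33 Fe -0.12 Fz -4.69
yellow 1573 tilt deg -25.0 yaw err -0.1 s at z=.135,e=0: -36.3 mm z rng 0.083 0.217 E rng -4.0 126.0
bar shift px 0.0 0.0 score 0.985 px per 10mm [-2.77  4.7 ] => w mm 0.0
```

Emit:
send_rows(plan=[[[1, 0.005, 0.03, -0.05, 0], [1, 0.01, 0.06, -0.1, 0], [1, 0.02, 0.09, -0.16, 0], [1, 0.025, 0.12, -0.22, 0], [1, 0.03, 0.155, -0.248, 0], [1, 0.033, 0.18, -0.24, 0], [1, 0.036, 0.2, -0.23, 0], [1, 0.038, 0.22, -0.225, 0], [1, 0.04, 0.237, -0.218, 0], [1, 0.041, 0.252, -0.207, 0], [1, 0.041, 0.252, -0.207, 0]]], force=10)

```text
t: 18.98
tool_pos: [0.5396, 0.235, 0.1937]
orientation: [-2.32, -2.082, -0.016]
force: [1.1, -0.1, -3.6]
opening: 0.0736
gripper_force: 10.0
```

```bash
python3 - <<'E'
from h import *
look("s11");s=telemetry.read_state();print(Rot.from_rotvec(s["orientation"]).as_matrix()[:,2].round(4))
E
```

```text
t 18.98 pos [0.5396 0.235  0.1937] phi -6.17 F [ 1.09 -0.14 -3.61] M [-0.175 -0.055  0.033] q1,6 [17.6 23.6] open 0.0736
s -65.1 e 65.3 z 193.7 mm | Fs -0.02 Fe 1.10 Fz -3.61
yellow 1222 tilt deg -9.9 yaw err 0.1 s at z=.135,e=0: -24.8 mm z rng 0.081 0.24 E rng -9.0 130.0
bar shift px 0.0 0.0 score 0.93 px per 10mm [-2.77  4.7 ] => w mm 0.0
[-0.0088  0.0243 -0.9997]
```

Emit:
send_rows(plan=[[[1, 0.003, 0.02, 0.03, 0], [1, 0.005, 0.04, 0.05, 0], [1, 0.007, 0.06, 0.06, 0], [1, 0.009, 0.08, 0.065, 0], [1, 0.011, 0.1, 0.07, 0], [1, 0.012, 0.11, 0.073, 0], [1, 0.013, 0.12, 0.075, 0], [1, 0.014, 0.13, 0.075, 0], [1, 0.014, 0.13, 0.075, 0]]])

```text
t: 19.83
tool_pos: [0.5419, 0.2606, 0.2074]
orientation: [-2.32, -2.082, -0.013]
force: [0.4, -2.0, -2.7]
opening: 0.0741
gripper_force: 10.0
```

```bash
python3 - <<'E'
from h import *
look("s12")
E
```

```text
t 19.83 pos [0.5419 0.2606 0.2074] phi -6.18 F [ 0.41 -2.02 -2.7 ] M [-0.431 -0.014  0.016] q1,6 [19.9 25.9] open 0.0741
s -39.5 e 64.7 z 207.4 mm | Fs -1.96 Fe 0.63 Fz -2.70
yellow 1121 tilt deg -1.0 yaw err 0.3 s at z=.135,e=0: -9.5 mm z rng 0.11 0.245 E rng -10.0 128.0
bar shift px -1.25 2.12 score 0.88 px per 10mm [-2.77  4.7 ] => w mm 4.5
```

Emit:
send_rows(plan=[[[1, 0.001, 0.01, 0, 0], [1, 0.002, 0.022, 0.005, 0], [1, 0.004, 0.034, 0.005, 0], [1, 0.005, 0.046, 0.005, 0], [1, 0.006, 0.058, 0.005, 0], [1, 0.008, 0.07, 0.005, 0], [1, 0.009, 0.082, 0.005, 0], [1, 0.01, 0.094, 0.005, 0], [1, 0.012, 0.106, 0.005, 0], [1, 0.013, 0.118, 0.005, 0], [1, 0.0145, 0.13, 0.005, 0], [1, 0.0145, 0.13, 0.005, 0]]])

```text
t: 20.93
tool_pos: [0.5447, 0.2868, 0.2084]
orientation: [-2.32, -2.082, -0.014]
force: [0.2, -1.1, -1.4]
opening: 0.0739
gripper_force: 10.0
```

```bash
python3 - <<'E'
from h import *
look("s13")
E
```

```text
t 20.93 pos [0.5447 0.2868 0.2084] phi -6.17 F [ 0.24 -1.13 -1.42] M [-0.367  0.108  0.092] q1,6 [22.1 28.2] open 0.0739
s -13.1 e 64.6 z 208.4 mm | Fs -1.09 Fe 0.36 Fz -1.42
yellow 714 tilt deg 14.1 yaw err 0.4 s at z=.135,e=0: -2.9 mm z rng 0.107 0.25 E rng -10.0 128.0
bar shift px -1.38 2.25 score 0.848 px per 10mm [-2.77  4.7 ] => w mm 4.8
```

Emit:
send_rows(plan=[[[1, 0.001, 0.01, 0, 0], [1, 0.002, 0.022, 0, 0], [1, 0.004, 0.034, 0, 0], [1, 0.005, 0.046, 0, 0], [1, 0.006, 0.058, 0, 0], [1, 0.008, 0.07, 0, 0], [1, 0.009, 0.082, 0, 0], [1, 0.01, 0.094, 0, 0], [1, 0.012, 0.106, 0, 0], [1, 0.013, 0.118, 0, 0], [1, 0.0145, 0.13, 0, 0], [1, 0.016, 0.144, 0, 0], [1, 0.016, 0.144, 0, 0]]])

```text
t: 22.12
tool_pos: [0.5478, 0.3156, 0.2082]
orientation: [-2.32, -2.082, -0.013]
force: [-0.7, -1.5, -3.5]
opening: 0.0737
gripper_force: 10.0
```

```bash
python3 - <<'E'
from h import *
look("s14")
E
```

```text
t 22.12 pos [0.5478 0.3156 0.2082] phi -6.18 F [-0.74 -1.54 -3.53] M [-0.379  0.14   0.154] q1,6 [24.4 30.5] open 0.0737
s 15.8 e 64.5 z 208.2 mm | Fs -1.61 Fe -0.57 Fz -3.53
yellow 224 tilt deg 27.1 yaw err 0.9 s at z=.135,e=0: 6.0 mm z rng 0.083 0.216 E rng -10.0 123.0
bar shift px -1.0 1.62 score 0.844 px per 10mm [-2.77  4.7 ] => w mm 3.5
```

Same as for blue. Now the final press-in to about 9 to 10 mm.

Emit:
send_rows(plan=[[[1, 0.001, 0.01, 0, 0], [1, 0.002, 0.02, -0.005, 0], [1, 0.003, 0.03, -0.01, 0], [1, 0.005, 0.04, -0.014, 0], [1, 0.006, 0.05, -0.018, 0], [1, 0.006, 0.05, -0.018, 0]]], force=12)

```text
t: 22.72
tool_pos: [0.5492, 0.3251, 0.2045]
orientation: [-2.32, -2.082, -0.012]
force: [-0.3, -5.4, -1.3]
opening: 0.0739
gripper_force: 12.0
```

```bash
python3 - <<'E'
from h import *
look("s15")
E
```

```text
t 22.72 pos [0.5492 0.3251 0.2045] phi -6.18 F [-0.26 -5.44 -1.33] M [-1.11   0.137  0.342] q1,6 [25.2 31.3] open 0.0739
s 25.4 e 64.8 z 204.5 mm | Fs -5.43 Fe 0.34 Fz -1.33
yellow 223 tilt deg 29.9 yaw err 1.4 s at z=.135,e=0: 15.4 mm z rng 0.109 0.235 E rng -5.0 121.0
bar shift px -3.5 6.12 score 0.733 px per 10mm [-2.77  4.7 ] => w mm 12.9
```

Emit:
send_rows(plan=[[[1, -0.001, -0.013, 0.007, 0], [1, -0.001, -0.015, 0.008, 0], [1, -0.011, -0.014, 0.008, 0], [1, -0.031, -0.012, 0.008, 0], [1, -0.051, -0.01, 0.008, 0], [1, -0.071, -0.008, 0.008, 0], [1, -0.091, -0.006, 0.008, 0], [1, -0.111, -0.003, 0.008, 0], [1, -0.131, -0.001, 0.008, 0], [1, -0.131, -0.001, 0.008, 0]]])

```text
t: 23.65
tool_pos: [0.5219, 0.3252, 0.2064]
orientation: [-2.319, -2.082, -0.012]
force: [-0.6, -3.6, -0.9]
opening: 0.0735
gripper_force: 12.0
```

```bash
python3 - <<'E'
from h import *
look("s16")
E
```

```text
t 23.65 pos [0.5219 0.3252 0.2064] phi -6.16 F [-0.59 -3.55 -0.92] M [-0.619  0.451  0.176] q1,6 [26.3 32.3] open 0.0735
s 22.5 e 37.6 z 206.4 mm | Fs -3.60 Fe -0.19 Fz -0.92
yellow 284 tilt deg 29.9 yaw err 1.5 s at z=.135,e=0: 12.3 mm z rng 0.107 0.219 E rng -34.0 97.0
bar shift px -2.75 4.88 score 0.768 px per 10mm [-2.77  4.7 ] => w mm 10.3
```

Emit:
send_rows(plan=[[[1, -0.02, 0.001, 0, 0], [1, -0.04, 0.003, 0, 0], [1, -0.06, 0.005, 0, 0], [1, -0.08, 0.007, 0.001, 0], [1, -0.1, 0.009, 0.001, 0], [1, -0.12, 0.01, 0.001, 0], [1, -0.14, 0.012, 0.001, 0], [1, -0.16, 0.014, 0.002, 0], [1, -0.18, 0.016, 0.002, 0], [1, -0.2, 0.018, 0.002, 0], [1, -0.22, 0.02, 0.002, 0], [1, -0.24, 0.022, 0.002, 0], [1, -0.26, 0.024, 0.003, 0], [1, -0.26, 0.024, 0.003, 0]]])

```text
t: 24.92
tool_pos: [0.4699, 0.3299, 0.2069]
orientation: [-2.319, -2.082, -0.012]
force: [-1.8, -3.0, -1.2]
opening: 0.074
gripper_force: 12.0
```

```bash
python3 - <<'E'
from h import *
look("s17")
E
```

```text
t 24.92 pos [0.4699 0.3299 0.2069] phi -6.17 F [-1.82 -3.05 -1.23] M [-0.631  0.303 -0.076] q1,6 [29. 35.] open 0.074
s 21.4 e -14.6 z 206.9 mm | Fs -3.23 Fe -1.47 Fz -1.23
yellow 325 tilt deg 29.8 yaw err 1.5 s at z=.135,e=0: 12.3 mm z rng 0.112 0.216 E rng -83.0 42.0
bar shift px -2.88 4.38 score 0.818 px per 10mm [-2.77  4.7 ] => w mm 9.6
```

Holding 9.6 mm and flat. Now the rest of the slide.

Emit:
send_rows(plan=[[[1, -0.02, 0.002, 0, 0], [1, -0.04, 0.004, 0, 0], [1, -0.06, 0.006, 0, 0], [1, -0.08, 0.008, 0, 0], [1, -0.1, 0.009, 0, 0], [1, -0.12, 0.011, 0, 0], [1, -0.14, 0.013, 0.001, 0], [1, -0.16, 0.015, 0.001, 0], [1, -0.18, 0.017, 0.001, 0], [1, -0.2, 0.019, 0.002, 0], [1, -0.22, 0.021, 0.002, 0], [1, -0.24, 0.023, 0.002, 0], [1, -0.256, 0.024, 0.002, 0], [1, -0.256, 0.024, 0.002, 0]]])

```text
t: 26.18
tool_pos: [0.4188, 0.3347, 0.2073]
orientation: [-2.319, -2.082, -0.012]
force: [-1.5, -3.7, -1.1]
opening: 0.0738
gripper_force: 12.0
```

```bash
python3 - <<'E'
from h import *
look("s18")
E
```

```text
t 26.18 pos [0.4188 0.3347 0.2073] phi -6.17 F [-1.49 -3.73 -1.13] M [-0.644  0.074 -0.211] q1,6 [32.1 38.2] open 0.0738
s 20.5 e -65.9 z 207.3 mm | Fs -3.87 Fe -1.07 Fz -1.13
yellow 464 tilt deg 30.1 yaw err 1.4 s at z=.135,e=0: 12.3 mm z rng 0.11 0.19 E rng -136.0 -4.0
bar shift px -2.62 4.75 score 0.808 px per 10mm [-2.77  4.7 ] => w mm 9.9
```

Both sides are pressed. I'll retract and carry the box to the bay, easing the grip so it swings upright.

Emit:
send_rows(plan=[[[1, -0.004, -0.03, 0.017, 0], [1, -0.008, -0.08, 0.045, 0], [1, -0.01, -0.14, 0.08, 0], [1, -0.01, -0.22, 0.12, 0], [1, 0, -0.32, 0.15, 0], [1, 0.02, -0.42, 0.18, 0], [1, 0.05, -0.52, 0.2, 0], [1, 0.08, -0.62, 0.2, 0], [1, 0.11, -0.72, 0.2, -0.05], [1, 0.15, -0.82, 0.2, -0.12], [1, 0.2, -0.9, 0.2, -0.2], [1, 0.25, -0.98, 0.2, -0.28], [1, 0.28, -1, 0.2, -0.34], [1, 0.28, -1, 0.2, -0.34]]], force=10)

```text
t: 27.45
tool_pos: [0.4766, 0.1324, 0.2481]
orientation: [-2.659, -1.632, -0.022]
force: [1.1, -0.0, -3.3]
opening: 0.0739
gripper_force: 10.0
```

Emit:
send_rows(plan=[[[1, 0.02, -0.08, 0, -0.08], [1, 0.05, -0.18, 0, -0.18], [1, 0.08, -0.28, 0, -0.28], [1, 0.12, -0.4, 0, -0.38], [1, 0.16, -0.52, 0, -0.48], [1, 0.2, -0.64, 0, -0.58], [1, 0.24, -0.76, 0, -0.68], [1, 0.27, -0.86, 0, -0.78], [1, 0.29, -0.93, 0, -0.88], [1, 0.3, -0.98, 0, -0.96], [1, 0.3, -1, 0, -1], [1, 0.3, -1, 0, -1]]])

```text
t: 28.45
tool_pos: [0.5354, -0.0663, 0.2478]
orientation: [-3.127, -0.091, -0.035]
force: [0.3, 0.3, -3.5]
opening: 0.0737
gripper_force: 10.0
```

```bash
cat >> h.py <<'E'
def hang(W,s):
    """box-top and rail planes relative to the tool, in tool x / y (closing) axes"""
    T=s["tool_pos"];R=Rot.from_rotvec(s["orientation"]).as_matrix();q=(W-T)
    X=q[...,:2]@R[:2,0];Y=q[...,:2]@R[:2,1];Z=q[...,2]
    return X,Y,Z
E
python3 - <<'E'
from h import *
state();p,W,s=wrist();cv2.imwrite("pics/w3.png",p);X,Y,Z=hang(W,s)
hsv=cv2.cvtColor(p,cv2.COLOR_BGR2HSV)
m=(abs(Y)<.066)&(X>-.05)&(X<.09)&(Z>-.11)&(Z<-.005)&(hsv[...,0]>8)&(hsv[...,0]<24)&(hsv[...,1]>60)&(hsv[...,2]>120)
q=np.c_[X[m],Y[m],np.ones(m.sum())];k=np.linalg.lstsq(q,Z[m],rcond=None)[0];r=abs(Z[m]-q@k);g=r<.004
k=np.linalg.lstsq(q[g],Z[m][g],rcond=None)[0];print(m.sum(),g.sum(),"top plane slope deg x,y",np.degrees(np.arctan(k[:2])).round(1),k[2].round(4))
E
```

```text
t 28.45 pos [ 0.5354 -0.0663  0.2478] phi -86.64 F [ 0.32  0.33 -3.51] M [ 0.01  -0.009  0.008] q1,6 [-13.2  73.4] open 0.0737
7524 7165 top plane slope deg x,y [-12.7  -0.5] -0.0362
```

View pics/w3.png

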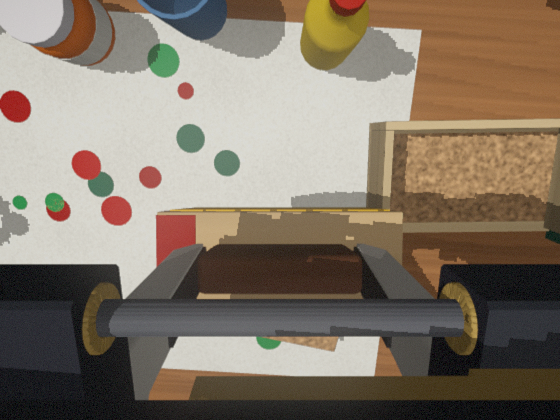

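The box now leans only about 12.7°, still hanging from its rail. I'll fit the bay from both clouds.

```bash
python3 - <<'E'
from h import *
W0=cloud("top",np.load("pics/top0.npy"))
p,W1,s=wrist()
for nm,W in(("top",W0),("wrist",W1)):
    yaw=np.radians(3.0);ex=np.array([np.cos(yaw),np.sin(yaw)]);ey=np.array([-ex[1],ex[0]])
    q=W.reshape(-1,3);q=q[np.isfinite(q[:,0])]
    q=q[(q[:,0]>.46)&(q[:,0]<.66)&(q[:,1]<-.13)&(q[:,1]>-.42)]
    r=q[(q[:,2]>.058)&(q[:,2]<.074)];x=r[:,:2]@ex;y=r[:,:2]@ey
    # back wall yaw
    b=r[(x>.585)&(abs(y+.30)<.08)];
    if len(b)>20:
        f=np.polyfit(b[:,1],b[:,0],1);print(nm,"back wall yaw",np.degrees(-np.arctan(f[0])).round(2))
    for a,n,sel in((x,"x(back/front walls)",abs(y+.30)<.08),(y,"y(side walls)",abs(x-.54)<.03)):
        h,e=np.histogram(a[sel],bins=np.arange(a.min(),a.max()+.003,.003));print(nm,n,[(round(e[i],3),int(h[i])) for i in range(len(h)) if h[i]>max(h)*.1])
E
```

```text
top back wall yaw 4.25
top x(back/front walls) [(np.float64(0.597), 32), (np.float64(0.6), 66), (np.float64(0.603), 65), (np.float64(0.606), 29)]
top y(side walls) [(np.float64(-0.4), 20), (np.float64(-0.397), 25), (np.float64(-0.394), 27), (np.float64(-0.391), 6), (np.float64(-0.199), 13), (np.float64(-0.196), 24), (np.float64(-0.193), 27), (np.float64(-0.19), 7)]
wrist back wall yaw 4.06
wrist x(back/front walls) [(np.float64(0.594), 102), (np.float64(0.597), 455), (np.float64(0.6), 461), (np.float64(0.603), 224)]
wrist y(side walls) [(np.float64(-0.2), 79), (np.float64(-0.197), 164), (np.float64(-0.194), 197), (np.float64(-0.191), 106)]
```

Emit:
send_rows(plan=[[[1, 0.02, -0.1, 0, 0], [1, 0.04, -0.22, 0, 0], [1, 0.05, -0.36, 0, 0], [1, 0.05, -0.5, 0, 0], [1, 0.05, -0.64, 0, 0], [1, 0.05, -0.78, 0, 0], [1, 0.05, -0.9, 0, 0], [1, 0.05, -0.98, 0, 0], [1, 0.05, -1, 0, 0], [1, 0.05, -1, 0, 0]]], force=7)

```text
t: 29.38
tool_pos: [0.5456, -0.2657, 0.2473]
orientation: [-3.126, -0.093, -0.035]
force: [0.4, 0.0, -3.8]
opening: 0.0738
gripper_force: 7.0
```

```bash
cat >> h.py <<'E'
def boxtilt():
    s=state();p,W,s=wrist();X,Y,Z=hang(W,s);hsv=cv2.cvtColor(p,cv2.COLOR_BGR2HSV)
    m=(abs(Y)<.066)&(X>-.05)&(X<.06)&(Z>-.06)&(Z<-.015)&(hsv[...,0]>8)&(hsv[...,0]<24)&(hsv[...,1]>60)&(hsv[...,2]>100)
    q=np.c_[X[m],Y[m],np.ones(m.sum())];g=np.ones(m.sum(),bool)
    for _ in range(4):
        k=np.linalg.lstsq(q[g],Z[m][g],rcond=None)[0];g=abs(Z[m]-q@k)<.004
    print(m.sum(),g.sum(),"top slope deg x,y",np.degrees(np.arctan(k[:2])).round(1),k[2].round(4));return p,W,s
E
python3 - <<'E'
from h import *
boxtilt()
E
```

```text
t 29.38 pos [ 0.5456 -0.2657  0.2473] phi -86.58 F [ 0.35  0.03 -3.78] M [ 0.037  0.011 -0.007] q1,6 [-31.6  54.9] open 0.0738
9184 8280 top slope deg x,y [-5.8 -0.4] -0.0368
```

Emit:
send_rows(plan=[[[1, 0.02, 0, -0.04, 0.006], [1, 0.04, 0, -0.12, 0.012], [1, 0.045, 0, -0.22, 0.012], [1, 0.045, 0, -0.32, 0.012], [1, 0.045, 0, -0.42, 0.012], [1, 0.045, 0, -0.5, 0.012], [1, 0.045, 0, -0.56, 0.012], [1, 0.045, 0, -0.6, 0.012], [1, 0.045, 0, -0.61, 0.012], [1, 0.045, 0, -0.61, 0.012]]])

```text
t: 30.27
tool_pos: [0.5548, -0.2649, 0.1251]
orientation: [-3.126, -0.114, -0.034]
force: [0.9, -0.5, -3.5]
opening: 0.0741
gripper_force: 7.0
```

```bash
python3 - <<'E'
from h import *
p,W,s=boxtilt()
q=W.reshape(-1,3);q=q[np.isfinite(q[:,0])];r=q[(q[:,2]>.058)&(q[:,2]<.074)&(q[:,0]>.5)&(q[:,0]<.66)&(q[:,1]<-.13)&(q[:,1]>-.42)]
ex=np.array([np.cos(.0715),np.sin(.0715)]);ey=np.array([-ex[1],ex[0]])
x=r[:,:2]@ex-s["tool_pos"][:2]@ex;y=r[:,:2]@ey-s["tool_pos"][:2]@ey
for a,n,sel in((x,"x",abs(y)<.08),(y,"y",abs(x)<.04)):
    h,e=np.histogram(a[sel],bins=np.arange(-.15,.15,.003));print(n,[(round(e[i],3),int(h[i])) for i in range(len(h)) if h[i]>10])
E
```

```text
t 30.27 pos [ 0.5548 -0.2649  0.1251] phi -85.83 F [ 0.86 -0.45 -3.45] M [ 0.032 -0.014 -0.005] q1,6 [-31.1  54.4] open 0.0741
10398 9084 top slope deg x,y [-22.5  -0.6] -0.0333
x [(np.float64(0.018), 429), (np.float64(0.021), 190), (np.float64(0.054), 198), (np.float64(0.057), 1363), (np.float64(0.06), 1440), (np.float64(0.063), 847)]
y [(np.float64(-0.108), 203), (np.float64(-0.105), 482), (np.float64(-0.102), 801), (np.float64(-0.099), 534), (np.float64(-0.06), 15), (np.float64(-0.057), 12), (np.float64(-0.054), 15), (np.float64(-0.051), 15), (np.float64(-0.048), 14), (np.float64(-0.045), 17), (np.float64(-0.042), 13), (np.float64(-0.039), 14), (np.float64(-0.036), 16), (np.float64(-0.033), 15), (np.float64(-0.03), 13), (np.float64(-0.027), 15), (np.float64(-0.024), 14), (np.float64(-0.021), 15), (np.float64(-0.018), 13), (np.float64(-0.015), 14), (np.float64(-0.012), 15), (np.float64(-0.009), 13), (np.float64(-0.006), 15), (np.float64(-0.003), 14), (np.float64(0.0), 13), (np.float64(0.003), 14), (np.float64(0.006), 15), (np.float64(0.009), 14), (np.float64(0.012), 15), (np.float64(0.015), 14), (np.float64(0.018), 14), (np.float64(0.021), 15), (np.float64(0.024), 14), (np.float64(0.027), 14), (np.float64(0.03), 13), (np.float64(0.033), 15), (np.float64(0.036), 13), (np.float64(0.039), 14), (np.float64(0.042), 16), (np.float64(0.045), 14), (np.float64(0.048), 14), (np.float64(0.051), 13), (np.float64(0.054), 16), (np.float64(0.057), 13), (np.float64(0.06), 14), (np.float64(0.093), 867), (np.float64(0.096), 590), (np.float64(0.099), 583), (np.float64(0.102), 137)]
```

Emit:
send_rows(plan=[[[1, 0, 0, -0.01, 0], [1, 0, 0, -0.02, 0], [1, 0, 0, -0.03, 0], [1, 0, 0, -0.04, 0], [1, 0, 0, -0.05, 0], [1, 0, 0, -0.06, 0], [1, 0, 0, -0.06, 0]]])

```text
t: 30.9
tool_pos: [0.5552, -0.2653, 0.1142]
orientation: [-3.126, -0.113, -0.036]
force: [-1.2, 2.1, 0.6]
opening: 0.0737
gripper_force: 7.0
```

```bash
cat >> h.py <<'E'
def boxtilt2():
    s=state();p,W,s=wrist();X,Y,Z=hang(W,s)
    m=(abs(Y)<.062)&(X>.011)&(X<.024)&(Z>-.06)&(Z<-.015)&(W[...,2]>.072)
    q=np.c_[X[m],Y[m],np.ones(m.sum())];g=np.ones(m.sum(),bool)
    for _ in range(5):
        k=np.linalg.lstsq(q[g],Z[m][g],rcond=None)[0];g=abs(Z[m]-q@k)<.003
    print(m.sum(),g.sum(),"top slope deg x,y",np.degrees(np.arctan(k[:2])).round(1),"top z at axis",(k[2]+s["tool_pos"][2]).round(4));return p,W,s
E
python3 - <<'E'
from h import *
boxtilt2()
E
```

```text
t 30.9 pos [ 0.5552 -0.2653  0.1142] phi -85.86 F [-1.19  2.08  0.62] M [0.366 0.27  0.02 ] q1,6 [-31.1  54.4] open 0.0737
4413 4327 top slope deg x,y [-7.3 -0.2] top z at axis 0.0787
```

Emit:
send_rows(plan=[[[1, 0, 0, -0.01, 0], [1, 0, 0, -0.02, 0], [1, 0, 0, -0.02, 0]]], force=5)

```text
t: 31.2
tool_pos: [0.5552, -0.2653, 0.1102]
orientation: [-3.126, -0.113, -0.036]
force: [-1.6, 3.9, 3.5]
opening: 0.0741
gripper_force: 5.0
```

```bash
python3 - <<'E'
from h import *
boxtilt2()
E
```

```text
t 31.2 pos [ 0.5552 -0.2653  0.1102] phi -85.86 F [-1.55  3.87  3.53] M [0.664 0.3   0.093] q1,6 [-31.1  54.4] open 0.0741
3991 3897 top slope deg x,y [-8.  -0.2] top z at axis 0.0787
```

The box rests on its yellow bottom edge, leaning about 8°. I'll lift slightly and shift back. Then I'll set it down and draw the rail towards the robot to stand the box upright before releasing.

Emit:
send_rows(plan=[[[1, 0, 0, 0, 0], [1, 0, 0, 0.02, 0], [1, 0.02, 0, 0.05, 0], [1, 0.04, 0, 0.06, 0], [1, 0.06, 0, 0.06, 0], [1, 0.06, 0, 0.04, 0], [1, 0.06, 0, 0.02, 0], [1, 0.06, 0, 0.005, 0], [1, 0.06, 0, 0.005, 0], [1, 0.05, -0.001, 0.002, 0], [1, 0.04, -0.001, 0, 0], [1, 0.03, -0.002, -0.002, 0], [1, 0.02, -0.003, -0.005, 0], [1, 0.01, -0.003, -0.008, 0], [1, 0, -0.004, -0.01, 0], [1, -0.01, -0.004, -0.012, 0], [1, -0.01, -0.004, -0.012, 0]]], force=7)

```text
t: 32.67
tool_pos: [0.554, -0.2665, 0.109]
orientation: [-3.127, -0.113, -0.04]
force: [3.1, 2.2, 6.3]
opening: 0.0741
gripper_force: 7.0
```

```bash
python3 - <<'E'
from h import *
boxtilt2()
E
```

```text
t 32.67 pos [ 0.554  -0.2665  0.109 ] phi -85.87 F [3.07 2.16 6.25] M [ 0.471 -0.45   0.032] q1,6 [-31.3  54.2] open 0.0741
5888 5542 top slope deg x,y [-0.5 -0.1] top z at axis 0.0783
```

The box is upright now (0.5°). I'll release it and lift straight up.

Emit:
send_rows(plan=[[[1, 0, 0, 0.01, 0], [0.9, 0, 0, 0.01, 0], [-1, 0, 0, 0.01, 0], [-1, 0, 0, 0.01, 0], [-1, 0, 0, 0.01, 0], [-1, 0, 0, 0.01, 0], [-1, 0, 0, 0.03, 0], [-1, 0, 0, 0.1, 0], [-1, 0, 0, 0.2, 0], [-1, 0, 0, 0.35, 0], [-1, 0, 0, 0.5, 0], [-1, 0, 0, 0.6, 0], [-1, 0, 0, 0.6, 0]]], force=5)

```text
t: 33.8
tool_pos: [0.5553, -0.2679, 0.2352]
orientation: [-3.132, -0.113, -0.049]
force: [0.3, -0.2, 1.1]
opening: 0.0931
gripper_force: 0.0
```

```bash
python3 - <<'E'
from h import *
state();p,W,s=wrist();cv2.imwrite("pics/w4.png",p)
z=W[...,2];near=np.hypot(W[...,0]-s["tool_pos"][0],W[...,1]-s["tool_pos"][1])<.08
rep("rail",W,near&(z>.112)&(z<.125))
m=near&(z>.071)&(z<.085);rep("top",W,m);q=W[m];k=np.linalg.lstsq(np.c_[q[:,:2],np.ones(len(q))],q[:,2],rcond=None)[0];print("slopes deg",np.degrees(k[:2]).round(1))
q=W.reshape(-1,3);q=q[np.isfinite(q[:,0])];r=q[(q[:,2]>.056)&(q[:,2]<.07)&(q[:,0]>.44)&(q[:,0]<.66)&(q[:,1]<-.13)&(q[:,1]>-.42)]
ex=np.array([np.cos(.0715),np.sin(.0715)]);ey=np.array([-ex[1],ex[0]]);print("tool in bay axes",s["tool_pos"][:2]@ex,s["tool_pos"][:2]@ey)
x=r[:,:2]@ex;y=r[:,:2]@ey;yc=s["tool_pos"][:2]@ey
for a,n,sel in((x,"x",abs(y-yc)<.08),(y,"y",x>.55)):
    h,e=np.histogram(a[sel],bins=np.arange(-.45,.65,.003));print(n,[(round(e[i],3),int(h[i])) for i in range(len(h)) if h[i]>30])
E
```

```text
t 33.8 pos [ 0.5553 -0.2679  0.2352] phi -85.86 F [ 0.26 -0.23  1.09] M [ 0.026 -0.035  0.005] q1,6 [-31.3  54.5] open 0.0931
rail 2097 mean [ 0.5508 -0.2664  0.1179] rect [ 0.5498 -0.2664] [0.0186 0.0735] 4.56
top 6375 mean [ 0.5541 -0.2657  0.0765] rect [ 0.55   -0.2659] [0.0551 0.139 ] 4.61
slopes deg [-0.7  0.1]
tool in bay axes 0.5347905031378122 -0.30684893269272334
x [(np.float64(0.555), 261), (np.float64(0.588), 95), (np.float64(0.591), 534), (np.float64(0.594), 538), (np.float64(0.597), 539)]
y [(np.float64(-0.411), 147), (np.float64(-0.408), 176), (np.float64(-0.405), 297), (np.float64(-0.399), 33), (np.float64(-0.393), 34), (np.float64(-0.384), 32), (np.float64(-0.378), 33), (np.float64(-0.375), 33), (np.float64(-0.372), 33), (np.float64(-0.369), 35), (np.float64(-0.366), 31), (np.float64(-0.363), 39), (np.float64(-0.36), 37), (np.float64(-0.357), 32), (np.float64(-0.354), 35), (np.float64(-0.351), 34), (np.float64(-0.348), 34), (np.float64(-0.345), 37), (np.float64(-0.342), 31), (np.float64(-0.339), 33), (np.float64(-0.336), 41), (np.float64(-0.333), 33), (np.float64(-0.3
[... 294 characters left out ...]
np.float64(-0.294), 45), (np.float64(-0.291), 37), (np.float64(-0.288), 44), (np.float64(-0.285), 39), (np.float64(-0.282), 38), (np.float64(-0.279), 42), (np.float64(-0.276), 38), (np.float64(-0.273), 36), (np.float64(-0.27), 45), (np.float64(-0.267), 39), (np.float64(-0.264), 40), (np.float64(-0.261), 42), (np.float64(-0.258), 36), (np.float64(-0.255), 40), (np.float64(-0.252), 40), (np.float64(-0.249), 38), (np.float64(-0.246), 38), (np.float64(-0.243), 39), (np.float64(-0.24), 36), (np.float64(-0.237), 34), (np.float64(-0.234), 37), (np.float64(-0.231), 33), (np.float64(-0.228), 34), (np.float64(-0.222), 32), (np.float64(-0.21), 268), (np.float64(-0.207), 180), (np.float64(-0.204), 162)]
```

The box stands centred in the bay, with its top level at z 0.076. Now the gate: fingers closed, I'll go round to the outer face near the free end, with the tips just below its top edge.

Emit:
send_rows(plan=[[[1, -0.1, 0.02, 0.05, -0.1], [1, -0.2, 0.04, 0.05, -0.2], [1, -0.32, 0.07, 0.05, -0.3], [1, -0.44, 0.1, 0.05, -0.4], [1, -0.56, 0.12, 0.05, -0.5], [1, -0.68, 0.14, 0.05, -0.6], [1, -0.78, 0.16, 0.05, -0.7], [1, -0.88, 0.18, 0.05, -0.8], [1, -0.96, 0.2, 0.05, -0.9], [1, -1, 0.22, 0.05, -0.93], [1, -1, 0.22, 0.05, -0.93]]], force=10)

```text
t: 34.77
tool_pos: [0.3513, -0.2216, 0.2364]
orientation: [-2.825, 1.372, -0.039]
force: [-0.2, 0.1, 0.0]
opening: 0.0244
gripper_force: 0.0
```

```bash
python3 - <<'E'
from h import *
state();p,W,s=wrist()
g=W.reshape(-1,3);c=p.reshape(-1,3).astype(int);ok=np.isfinite(g[:,0]);g=g[ok];c=c[ok]
m=(c[:,2]>150)&(c[:,1]<150)&(c[:,0]<80)&(g[:,2]>.06)&(g[:,2]<.08)&(g[:,0]>.3)&(g[:,0]<.5)&(g[:,1]<-.14)
for n,q in(("wrist",g[m]),):
    r=cv2.minAreaRect(q[:,:2].astype(np.float32));print(n,len(q),q.min(0).round(3),q.max(0).round(3),np.round(r[0],4),np.round(r[1],4),r[2]);print(cv2.boxPoints(r).round(4).tolist())
E
```

```text
t 34.77 pos [ 0.3513 -0.2216  0.2364] phi -141.8 F [-0.16  0.05  0.04] M [0.125 0.012 0.011] q1,6 [-39.7 102.1] open 0.0244
wrist 2240 [ 0.326 -0.296  0.067] [ 0.48  -0.17   0.073] [ 0.4032 -0.2328] [0.1947 0.0099] 38.869319915771484
[[0.32429999113082886, -0.29010000824928284], [0.3305000066757202, -0.2978000044822693], [0.4821000099182129, -0.17560000717639923], [0.47589999437332153, -0.1678999960422516]]
```

Emit:
send_rows(plan=[[[1, -0.03, 0.01, -0.12, 0], [1, -0.04, 0.01, -0.3, 0], [1, -0.04, 0.01, -0.5, 0], [1, -0.04, 0.01, -0.68, 0], [1, -0.04, 0.01, -0.8, 0], [1, -0.04, 0.01, -0.865, 0], [1, -0.04, 0.01, -0.87, 0]]])

```text
t: 35.4
tool_pos: [0.3427, -0.2183, 0.059]
orientation: [-2.826, 1.365, -0.03]
force: [0.0, 0.3, 0.4]
opening: 0.0005
gripper_force: 0.0
```

```bash
python3 - <<'E'
from h import *
s=state();H=np.array([.4852,-.1681]);base=s["tool_pos"][:2];phi0=56
for al in(56,45,35,25,15,10,6,3,0,-2):
    ga=np.radians(-85.9-al);na=np.radians(184.1-al);P=H+.15*np.array([np.cos(ga),np.sin(ga)])+.014*np.array([np.cos(na),np.sin(na)])
    print(al,P.round(4),"rows",((P-base)/.2).round(3),"turn",round((phi0-al)/60,3))
E
```

```text
t 35.4 pos [ 0.3427 -0.2183  0.059 ] phi -141.57 F [0.01 0.28 0.43] M [ 0.122  0.006 -0.051] q1,6 [-40.1 101.3] open 0.0005
56 [ 0.3585 -0.2496] rows [ 0.079 -0.157] turn 0.0
45 [ 0.3764 -0.2723] rows [ 0.168 -0.27 ] turn 0.183
35 [ 0.3962 -0.2896] rows [ 0.267 -0.356] turn 0.35
25 [ 0.4186 -0.3032] rows [ 0.379 -0.425] turn 0.517
15 [ 0.4431 -0.3127] rows [ 0.502 -0.472] turn 0.683
10 [ 0.4559 -0.3159] rows [ 0.566 -0.488] turn 0.767
6 [ 0.4662 -0.3176] rows [ 0.617 -0.496] turn 0.833
3 [ 0.4741 -0.3183] rows [ 0.657 -0.5  ] turn 0.883
0 [ 0.482  -0.3187] rows [ 0.696 -0.502] turn 0.933
-2 [ 0.4872 -0.3187] rows [ 0.722 -0.502] turn 0.967
```

Emit:
send_rows(plan=[[[1, 0.04, -0.08, 0, 0], [1, 0.079, -0.157, 0, 0], [1, 0.12, -0.22, 0, 0.09], [1, 0.168, -0.27, 0, 0.18], [1, 0.217, -0.315, 0, 0.26], [1, 0.267, -0.356, 0, 0.35], [1, 0.323, -0.393, 0, 0.43], [1, 0.379, -0.425, 0, 0.52], [1, 0.44, -0.45, 0, 0.6], [1, 0.502, -0.472, 0, 0.68], [1, 0.535, -0.48, 0, 0.73], [1, 0.566, -0.488, 0, 0.77], [1, 0.566, -0.488, 0, 0.77]]])

```text
t: 36.48
tool_pos: [0.4598, -0.3187, 0.0641]
orientation: [-3.128, 0.144, -0.039]
force: [0.6, -0.7, -0.2]
opening: 0.0008
gripper_force: 0.0
```

Emit:
send_rows(plan=[[[1, 0.015, -0.002, 0, 0.02], [1, 0.03, -0.005, 0, 0.04], [1, 0.045, -0.007, 0, 0.06], [1, 0.06, -0.009, 0, 0.08], [1, 0.07, -0.01, 0, 0.09], [1, 0.08, -0.011, 0, 0.1], [1, 0.09, -0.012, 0, 0.115], [1, 0.1, -0.012, 0, 0.13], [1, 0.1, -0.012, 0, 0.13]]])

```text
t: 37.23
tool_pos: [0.478, -0.3204, 0.063]
orientation: [-3.128, -0.065, -0.035]
force: [0.5, 0.3, 0.6]
opening: 0.0011
gripper_force: 0.0
```

```bash
cat >> h.py <<'E'
def gate():
    for n in("side","top"):
        p,d=viewer.read_camera(n);W=cloud(n,d);c=p.astype(int)
        m=(c[...,2]>130)&(c[...,1]<150)&(c[...,0]<80)&(W[...,2]>.058)&(W[...,2]<.078)&(W[...,0]>.3)&(W[...,0]<.56)&(W[...,1]<-.15)&(W[...,1]>-.4)
        if m.sum()>30:
            q=W[m];f=np.polyfit(q[:,1],q[:,0],1);r=q[:,0]-np.polyval(f,q[:,1]);g=abs(r)<.008;f=np.polyfit(q[g,1],q[g,0],1)
            print(n,g.sum(),"gate open deg (rel yaw 4.1): %.1f"%(4.1+np.degrees(np.arctan(f[0]))),"y rng",q[g,1].min().round(3),q[g,1].max().round(3),"x at y=-.2,-.36",np.polyval(f,[-.2,-.36]).round(4))
        if n=="top":return p
E
python3 - <<'E'
from h import *
state();cv2.imwrite("pics/t3.png",gate())
E
```

```text
t 37.23 pos [ 0.478  -0.3204  0.063 ] phi -87.62 F [0.53 0.29 0.59] M [ 0.036  0.032 -0.041] q1,6 [-39.8  47.3] open 0.0011
side 41 gate open deg (rel yaw 4.1): -3.1 y rng -0.372 -0.162 x at y=-.2,-.36 [0.5197 0.5398]
top 10 gate open deg (rel yaw 4.1): 23.6 y rng -0.295 -0.201 x at y=-.2,-.36 [0.5217 0.4651]
```

Emit:
send_rows(plan=[[[1, 0.01, 0, 0, 0.01], [1, 0.02, 0, 0, 0.02], [1, 0.03, 0, 0, 0.03], [1, 0.03, 0, 0, 0.03]]])

```text
t: 37.67
tool_pos: [0.4828, -0.3204, 0.0629]
orientation: [-3.126, -0.115, -0.03]
force: [-7.8, 0.1, 4.6]
opening: 0.0004
gripper_force: 4.2
```

```bash
python3 - <<'E'
from h import *
state()
E
```

```text
t 37.67 pos [ 0.4828 -0.3204  0.0629] phi -85.79 F [-7.77  0.11  4.6 ] M [0.013 1.537 0.025] q1,6 [-39.5  45.8] open 0.0004
```

Emit:
send_rows(plan=[[[1, 0.008, 0, 0, 0], [1, 0.016, 0, 0, 0], [1, 0.016, 0, 0, 0]]])

```text
t: 37.92
tool_pos: [0.4832, -0.3204, 0.0627]
orientation: [-3.124, -0.113, -0.021]
force: [-22.9, 0.5, 15.4]
opening: 0.0004
gripper_force: 11.5
```

```bash
python3 - <<'E'
from h import *
state()
E
```

```text
t 37.92 pos [ 0.4832 -0.3204  0.0627] phi -85.85 F [-22.93   0.55  15.36] M [0.227 4.053 0.093] q1,6 [-39.3  46.1] open 0.0004
```

The resistance is stiff with no more travel, so the gate looks seated. I'll back off, rise, and check from above.

Emit:
send_rows(plan=[[[1, -0.05, 0, 0, 0], [1, -0.15, 0, 0, 0], [1, -0.28, 0, 0, 0], [1, -0.38, 0, 0.1, 0], [1, -0.42, 0.1, 0.3, 0], [1, -0.42, 0.2, 0.5, 0], [1, -0.42, 0.25, 0.7, 0], [1, -0.42, 0.25, 0.9, 0], [1, -0.42, 0.25, 0.95, 0], [1, -0.42, 0.25, 0.95, 0]]])

```text
t: 38.75
tool_pos: [0.4055, -0.2717, 0.2592]
orientation: [-3.133, -0.115, -0.047]
force: [-0.1, 0.3, 0.9]
opening: 0.0007
gripper_force: 0.0
```

```bash
python3 - <<'E'
from h import *
state();p,W,s=wrist()
hsv=cv2.cvtColor(p,cv2.COLOR_BGR2HSV);z=W[...,2]
m=(hsv[...,0]<16)&(hsv[...,1]>180)&(hsv[...,2]>150)&(z>.06)&(z<.08)&(W[...,0]>.42)&(W[...,0]<.53)&(W[...,1]<-.14)&(W[...,1]>-.42)
q=W[m];f=np.polyfit(q[:,1],q[:,0],1);print(m.sum(),"gate line yaw",np.degrees(-np.arctan(f[0])).round(2),"y",q[:,1].min().round(3),q[:,1].max().round(3),"x at -.2,-.36",np.polyval(f,[-.2,-.36]).round(4))
b=W[(z>.06)&(z<.072)&(W[...,0]>.57)&(W[...,0]<.65)&(W[...,1]<-.2)&(W[...,1]>-.34)];f=np.polyfit(b[:,1],b[:,0],1);print("back wall yaw",np.degrees(-np.arctan(f[0])).round(2),"x at -.27",np.polyval(f,-.27).round(4))
near=(abs(W[...,0]-.55)<.05)&(abs(W[...,1]+.266)<.09);rep("rail",W,near&(z>.112)&(z<.125));rep("top",W,near&(z>.0735)&(z<.085))
side,_=viewer.read_camera("side")
W0=cloud("top",np.load("pics/top0.npy"));pt,dt=viewer.read_camera("top");W1=cloud("top",dt);v,u=np.mgrid[:420,:560]
for n,bx in dict(cup=(236,130,270,163),jar=(193,144,222,174),glue=(288,142,314,170),basket=(180,265,222,303),tape=(150,133,190,168),sand=(278,252,322,284)).items():
    mm=(u>=bx[0])&(u<=bx[2])&(v>=bx[1])&(v<=bx[3])
    print(n,[W_[mm&(W_[...,2]>.018)].mean(0).round(4).tolist() for W_ in(W0,W1)])
cv2.imwrite("pics/c6.png",np.hstack([cv2.resize(p,(400,300)),cv2.resize(side[130:300,200:430],(400,300))]))
E
```

```text
t 38.75 pos [ 0.4055 -0.2717  0.2592] phi -85.8 F [-0.11  0.35  0.85] M [0.064 0.001 0.008] q1,6 [-40.9  44.9] open 0.0007
1934 gate line yaw -1.88 y -0.368 -0.195 x at -.2,-.36 [0.4975 0.4922]Traceback (most recent call last):
  File "<stdin>", line 6, in <module>
    raise TypeError("expected non-empty vector for x")
TypeError: expected non-empty vector for x
```

```bash
python3 - <<'E'
from h import *
state();p,W,s=wrist()
hsv=cv2.cvtColor(p,cv2.COLOR_BGR2HSV);z=W[...,2]
m=(hsv[...,0]<16)&(hsv[...,1]>200)&(hsv[...,2]>150)&(z>.064)&(z<.076)&(W[...,0]>.44)&(W[...,0]<.53)&(W[...,1]<-.14)&(W[...,1]>-.42)
q=W[m]
for y in np.arange(-.38,-.16,.02):
    k=abs(q[:,1]-y)<.01
    if k.sum()>5:print(round(y,2),k.sum(),q[k].min(0).round(4)[0],np.median(q[k],0).round(4)[[0,2]],q[k].max(0).round(4)[0])
near=(abs(W[...,0]-.55)<.05)&(abs(W[...,1]+.266)<.09);rep("rail",W,near&(z>.112)&(z<.125));rep("top",W,near&(z>.0735)&(z<.085))
side,_=viewer.read_camera("side")
W0=cloud("top",np.load("pics/top0.npy"));pt,dt=viewer.read_camera("top");W1=cloud("top",dt);v,u=np.mgrid[:420,:560]
for n,bx in dict(cup=(236,130,270,163),jar=(193,144,222,174),glue=(288,142,314,170),basket=(180,265,222,303),tape=(150,133,190,168),sand=(278,252,322,284)).items():
    mm=(u>=bx[0])&(u<=bx[2])&(v>=bx[1])&(v<=bx[3])
    print(n,[W_[mm&(W_[...,2]>.018)].mean(0).round(4).tolist() for W_ in(W0,W1)])
cv2.imwrite("pics/c6.png",np.hstack([cv2.resize(p,(400,300)),cv2.resize(side[130:300,200:430],(400,300))]))
E
```

```text
t 38.8 pos [ 0.4045 -0.2711  0.2559] phi -85.82 F [-0.85  0.11 -0.45] M [ 0.008 -0.026  0.048] q1,6 [-40.9  44.9] open 0.0002
-0.36 177 0.492 [0.4968 0.0701] 0.5018
-0.34 164 0.4904 [0.4949 0.0702] 0.4997
-0.32 124 0.4889 [0.4938 0.0702] 0.4983
-0.3 104 0.4876 [0.4913 0.0703] 0.4969
-0.28 82 0.486 [0.4896 0.0702] 0.4954
-0.26 52 0.4847 [0.4895 0.0703] 0.494
-0.24 22 0.484 [0.4863 0.0699] 0.4926
rail 2615 mean [ 0.5487 -0.2666  0.1177] rect [ 0.5496 -0.2663] [0.0185 0.0739] 4.55
top 7271 mean [ 0.546  -0.266   0.0764] rect [ 0.5496 -0.2661] [0.0541 0.1392] 4.58
cup [[0.7221, 0.032, 0.0687], [0.7221, 0.0317, 0.0685]]
jar [[0.6814, 0.1466, 0.0746], [0.6815, 0.1466, 0.0747]]
glue [[0.6809, -0.0981, 0.1011], [0.681, -0.098, 0.1013]]
basket [[0.3414, 0.1804, 0.0612], [0.3415, 0.1804, 0.0607]]
tape [[0.7253, 0.2665, 0.0241], [0.7255, 0.267, 0.0242]]
sand [[0.3857, -0.0946, 0.0304], [0.3856, -0.0947, 0.0306]]
```

View pics/c6.png

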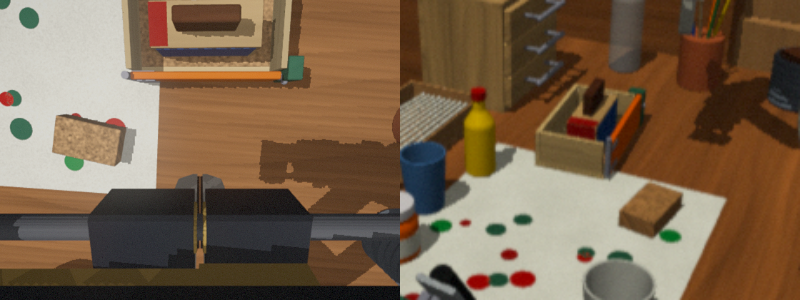

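The picture shows the gate shut against the catch at (295,68), with its edge at 4.1°, the same as the bay. The box stands upright and centred, and the bystanders haven't moved. Handing in.

```bash
python3 -c "
from plant import order
print(order.close_job())"
```

```text
the job is handed in; nothing more can be done
None
```

The job is handed in at about 39 s: both sides were pressed flat from the red end (bar about 7–13 mm in, mostly near 10 mm, never on its stop), the box stands upright and centred in the bay, the gate is shut in line with its catch, and the six bystanders have not moved.

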